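# Jack up a loaded sample chamber and hold it

## Robot

A 7-joint arm with a two-finger parallel gripper is mounted at the origin on a cart in front of the work surface, level with it; the furniture and walls round the work are solid. World frame = base frame: x ahead of the robot, y to its left, z up, the work surface at z = 0. Lengths are in mm, angles in rad, forces in N, time in s.
With the tool pointing down it reaches from about 350 to 775 mm from the base axis. Payload 3.1 kg.
Tool frame: the origin (TCP) lies on the centre line of the jaws, within the pads' length; the fingertips stand 14 mm ahead of it and the grasp point (between the pads) lies 5 mm behind it (robot.tip_extent is the distance from the TCP to the fingertips, in mm); y points along the fingers, z is the direction in which the jaws open and shut, and the axes are right-handed (so a half turn about y gives the same grasp; the last joint's range is limited). The gripper opens to 85 mm and grips with 20 to 120 N. Pads are 22 mm wide; open, the fingers measure 114 mm over their backs; the gripper's body (76 mm by 85 mm) begins 54 mm behind the grasp point. The pads swing forward as they close: fully open they stand 13 mm farther back than shut.
Start: joints at [-1.167, 0.311, 0.014, 1.512, -0.004, 1.319, -0.027], TCP at [237.125, 496.275, 245.304] pointing down, gripper open.
Joint ranges: [-2.7, 2.7], [-0.3, 1.91], [-1.27, 1.3], [0.12, 2.57], [-1.44, 4.58], [0.2, 2.03], [-3.05, 3.05]. Speed limits (rad/s): [2.79, 2.79, 3.14, 3.14, 3.14, 3.14, 3.14].

## Interface

Orientations are given as a 3x3 rotation matrix whose columns are the frame's x, y, z axes.
In Python, from rig import sense, eyes, ticket, robot gives the robot as it stands.
- The arm moves only by the tool arm_command, never from a script. Its argument "commands" is one flat list of numbers, 6 for each row, row after row: the shift along the tool's x, y, z in mm, then the turn, a rotation vector about the tool's x, y, z in degrees. A call has 1 to 20 rows; each row is the pose to reach, as a shift and turn from the pose commanded when the call began, along the tool's axes at that moment; what a row does not reach only later rows make up. A row lasts 1/12 s, in which the tool goes at most 41.7 mm and 7.16 degrees, less where a joint would pass 70% of its speed; a pose out of reach is approached as far as the arm can. A call with a gripper value outside its range is refused whole. "jaw" is the finger opening in mm, from 0 to 85.4, set as the call begins (left out, the last holds). The fingers move at their own pace and stop on an object; "grip_force" is the grip in N (left out, the last holds). Time passes only in rows, so rows that repeat a pose let the fingers close. It gives the time, the measured TCP pose, the force and the opening at its end, in the units of the state.
- sense(): the state, without advancing time (a new reading comes with each control period).
- eyes.capture(name): name is "side" or "top" or "wrist"; returns the picture (400x640x3 uint8, red, green, blue); there is no depth.
- eyes.get_calibration(name): a dict with "fovy" (degrees; the focal length in pixels is half the picture's height over the tangent of half this angle, whatever the lens; pixels are square), "cx", "cy" (the principal point, pixels), "T" (4x4, takes a point from camera to world coordinates). Camera axes: x right, y down, z forward; pixel columns grow to the right and rows downward; lengths in mm; the calibration is good to about 2 mm. A picture is of the moment at which its call begins: read the wrist's pose just before it. get_calibration takes no time and is no camera call; for the wrist camera it gives the pose at the moment of the call.
- ticket.job_done(): hands the job in, once; it reports no verdict.
The state is a dict: "clock": time; "joint_positions": joint angles; "qd": joint speeds; "joint_efforts": joint torques, N m; "ee_pos": TCP position; "eef_rot": TCP orientation; "ft_force": force on the tool from outside, world axes, zero at the start; "moment": the same for the moment, N m; "opening": opening from 0.0 (shut) to 1.0 (fully open).
Only numpy, scipy, OpenCV 4.12 (cv2) and the standard library are available. Lean on these libraries where they do the work, as an engineer would, in place of code of your own. Each camera call takes 0.05 s, during which the arm holds its last target.

## Task

The loaded sample chamber on its hinged deck has to be tilted up at the front for levelling. First shut its lid fully; then set the small lever jack flat on the bench with its saddle centred under the marked lift point (the steel ball in the deck's round-ended ear, not the square tab), let go of it, push the pump handle all the way down to seat the saddle, and let the handle come back up fully. Then push the handle all the way down again and finish while still holding it down, with the deck raised on the jack, the lid shut and the things standing around left where they are.

Things in the scene. Friction and masses are not known exactly. Their poses are not given: they have to be found in the camera images.
- lift_point (a point): Lowest point of the steel lift ball (26 mm) let into a round-ended ear (34 mm wide, 6 mm thick), a dome above and below it; 72 mm above the bench at the start. Its x points into the deck (within 0.15 rad of world x), z up. The deck's front edge is 40 mm behind it, the fixed frame below begins 30 mm behind it. The square tab 105 mm to its left is no lift point.
- deck (a joint): Tilt of the deck about its far edge, rad; 0 = resting level on its frame, grows as the front rises. The full stroke of the handle gives about 0.15.
- chamber_lid (a joint): Opening angle of the chamber's lid, rad; 0 = shut. It starts 0.4 to 0.7 open and a stiff hinge keeps it where it is left; about 2 N down on its front edge shuts it.
- lid_lip (a point): Middle of the upper face of the lip (14 mm deep, 60 mm wide, 7 mm thick) at the free front edge of the white lid (112 mm deep, 178 mm wide) of the sample chamber. Its x points to the hinge along the lid, y along the hinge, z out of the upper face. Shut, it is 142 mm above the bench.
- lid_hinge (a point): Middle of the lid's hinge line, at the far side of the chamber, 138 mm above the bench and 112 mm behind the lip; the hinge lies at half the lid's thickness, 3.5 mm under its upper face. The lid swings down towards the robot.
- jack_grip (a point): Centre of the loose jack's carrying bar: 14 mm thick (jack x), 16 mm tall, 64 mm free between uprights (jack y), 115 mm above the jack's underside. Grasp from above, closing along jack x; by the deck open under 50 mm. Base plate 200 (x) by 90 mm (y), 9 mm tall, centred under the bar; about 0.7 kg. x points towards the saddle, the pump handle is at the other end; z up.
- saddle_top (a point): Centre of the top of the jack's round saddle (40 mm diameter), 75 mm ahead of the bar (jack x), 25 mm from the front end of the base, 60 mm above the jack's underside with the handle up: 12 mm of room under the lift ball. It rises straight up with the handle, 36 mm in all.
- jack_handle (a joint): Angle of the pump handle, rad; 0 = fully up (where a spring brings it back whenever it is let go), 0.42 = fully down against its stop. Saddle rise is 86 mm per rad. Takes 1 to 9 N at the pad.
- handle_pad (a point): Middle of the upper face of the black press pad (42 by 50 mm) at the end of the pump handle. Handle up: 73 mm behind the bar (jack -x), 105 mm above the jack's underside, handle sloping up at 0.40 rad. Fully down: 85 mm behind, 50 mm high, handle level. It moves on an arc round the pivot. Axes are the jack's, turned with the handle.
- handle_pivot (a point): Axis of the pump handle (along jack y), 50 mm ahead of the bar (jack x) and 48 mm above the jack's underside; the pad's middle is 135 mm from it along the handle, its upper face 4.5 mm above that line.
- beaker: Small glass beaker, 48 mm wide, 58 mm tall, bystander; origin under its centre.
- dropper: Small dropper bottle, 34 mm wide, 102 mm tall, bystander; origin under its centre.
- cup: Lidded specimen cup, 62 mm wide, 68 mm tall, bystander; origin under its centre.
- marker: Marker pen lying on the bench, 135 mm long, bystander; origin under its centre.

How it is judged:
By the outcome, as a careful person would: the job done as asked, in the order asked, and still so for the second after the job is handed in, while the arm keeps its last pose, push and grip.
It also fails if it takes over 72 s, if anything falls off the work surface, if the arm or the gripper's body presses on something with over 40 N, if the wrist force passes 120 N, or if a joint passes its speed limit or range.

## Working session

There is one attempt and no reset: what is moved stays moved. The work goes in short steps, Python scripts to look and compute and a tool call to move; the robot and the scene stay as the last step left them, time stands still between calls to the robot, and variables do not carry over. Pictures are saved under pics/ and viewed, and the job is handed in when it is done.

Besides the shell and the picture viewer there is one more tool, called after "Call:" by a JSON object that holds its "name" and its "arguments", one argument or row to a line. arm_command: Moves the arm, as the interface text tells. Its arguments: {"type":"object","properties":{"commands":{"type":"array"},"jaw":{"type":"number"},"grip_force":{"type":"number"}},"required":["commands"]}

```bash
ls; mkdir -p pics
python3 - <<'E'
from rig import sense, eyes, ticket, robot
import cv2,json,numpy as np
np.set_printoptions(precision=4,suppress=True)
print(sense())
for n in ("side","top","wrist"):
    c=eyes.get_calibration(n); print(n,c)
    im=eyes.capture(n); cv2.imwrite(f"pics/{n}0.png",im[:,:,::-1])
print([a for a in dir(robot) if a[0]!='_'])
E
```

```text
pics
{'clock': 0.0, 'joint_positions': array([-1.1667,  0.3117,  0.014 ,  1.513 , -0.0044,  1.3192, -0.0272]), 'qd': array([-0.0003,  0.001 , -0.0013, -0.0005,  0.0016,  0.0004,  0.0006]), 'joint_efforts': array([ -0.0003, -37.992 ,   0.146 , -23.0589,   0.0123,   0.0138,
         0.    ]), 'ee_pos': array([236.825 , 495.6406, 244.2346]), 'eef_rot': array([[ 0.9023, -0.0009,  0.4311],
       [-0.4311, -0.0021,  0.9023],
       [ 0.0001, -1.    , -0.0023]]), 'ft_force': array([-0.0825,  0.7536,  0.0799]), 'moment': array([-0.0112, -0.0077, -0.0396]), 'opening': 1.0031821907980807}
side {'fovy': 48.346849411105204, 'cx': 321.88288268503896, 'cy': 196.5063080038599, 'T': array([[  -0.9661,   -0.1448,    0.2139,  276.8901],
       [  -0.257 ,    0.4537,   -0.8533, 1023.3797],
       [   0.0265,   -0.8793,   -0.4755,  724.5878],
       [   0.    ,    0.    ,    0.    ,    1.    ]])}
top {'fovy': 45.735047725173644, 'cx': 312.9563285978391, 'cy': 207.9239205576934, 'T': array([[  -0.0706,   -0.9706,    0.23  ,  318.8442],
       [  -0.9975,    0.0681,   -0.0188,  -86.2254],
       [   0.0026,   -0.2307,   -0.973 , 1221.7475],
       [   0.    ,    0.    ,    0.    ,    1.    ]])}
wrist {'fovy': 61.51862673212825, 'cx': 321.5996982535825, 'cy': 200.93460062367794, 'T': array([[  0.4296,   0.8569,   0.2847, 162.9459],
       [  0.903 ,  -0.407 ,  -0.1375, 532.4839],
       [ -0.002 ,   0.3162,  -0.9487, 373.0446],
       [  0.    ,   0.    ,   0.    ,   1.    ]])}
['MotionError', 'tip_extent']
```

View pics/side0.png

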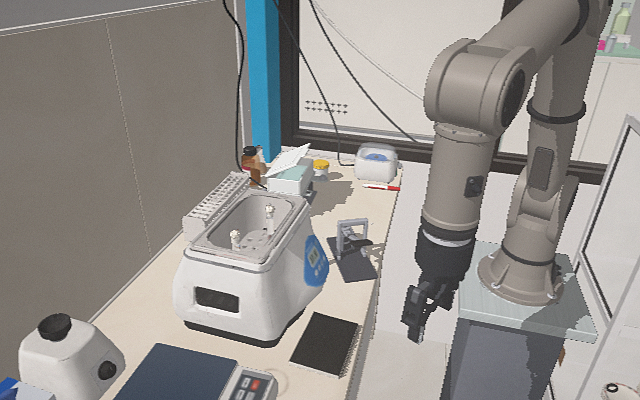

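View pics/top0.png

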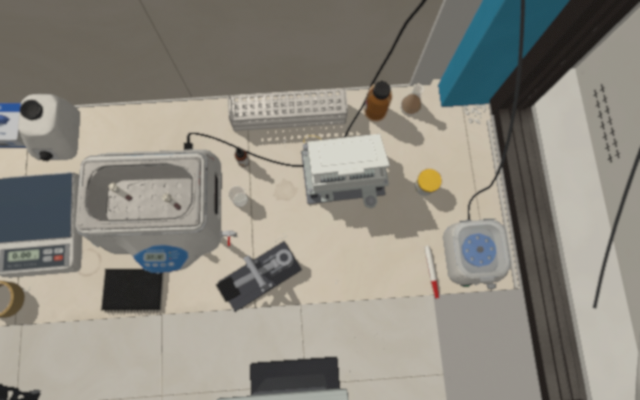

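View pics/wrist0.png

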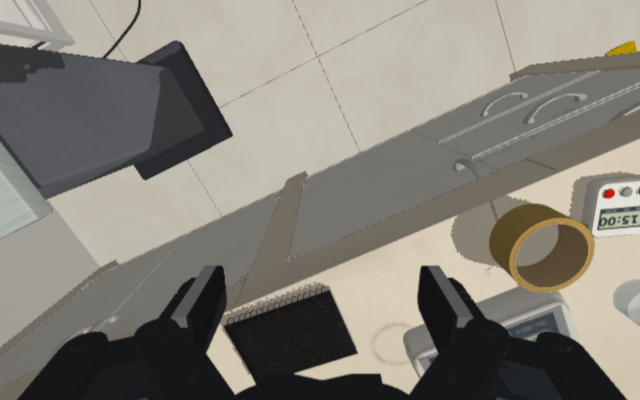

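The side view shows the chamber at about (290,175) with its lid open, and the jack at (355,250). In the top view the chamber is at (345,165), its round ear at (370,200), the jack at (260,275), the cup at (429,180) and the marker at (433,272). I'll enlarge these areas next.

Run:
```python
import cv2
t=cv2.imread("pics/top0.png"); s=cv2.imread("pics/side0.png")
def crop(im,x,y,w,h,k,n):
    cv2.imwrite(n,cv2.resize(im[y:y+h,x:x+w],None,fx=k,fy=k,interpolation=cv2.INTER_CUBIC))
crop(t,210,120,200,150,4,"pics/top0a.png")
crop(t,200,230,120,90,6,"pics/top0b.png")
crop(s,235,135,160,120,5,"pics/side0a.png")
crop(s,300,195,100,100,6,"pics/side0b.png")
```

```text
(no output)
```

View pics/top0a.png

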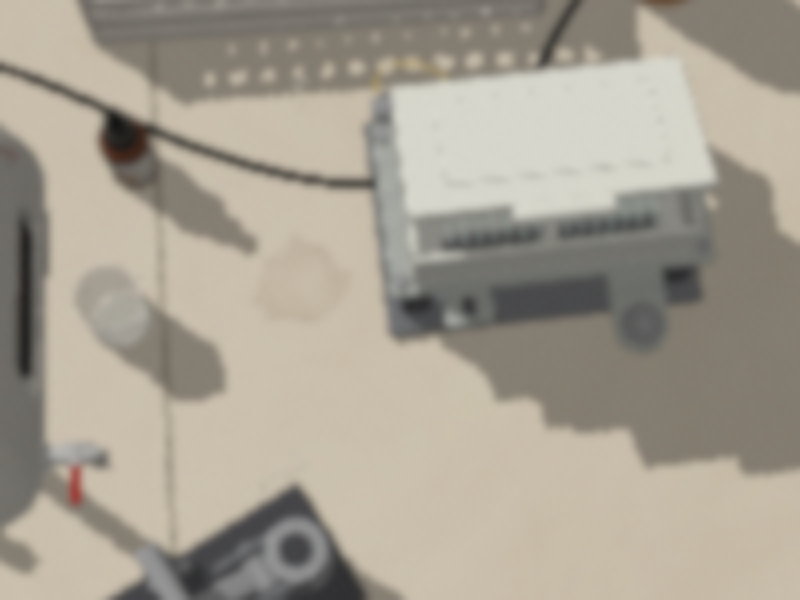

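View pics/top0b.png

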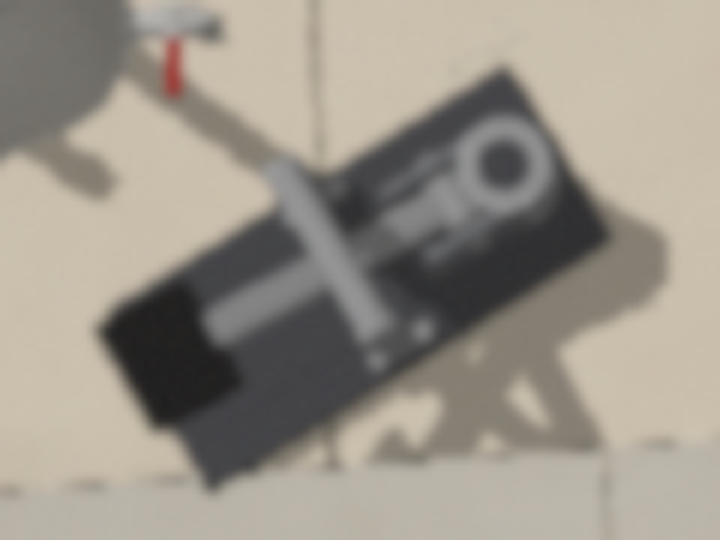

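View pics/side0a.png

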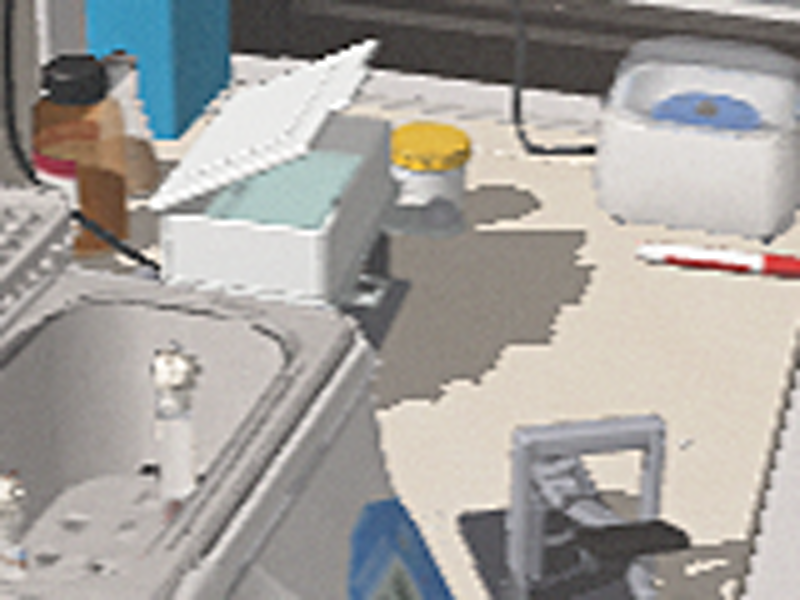

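View pics/side0b.png

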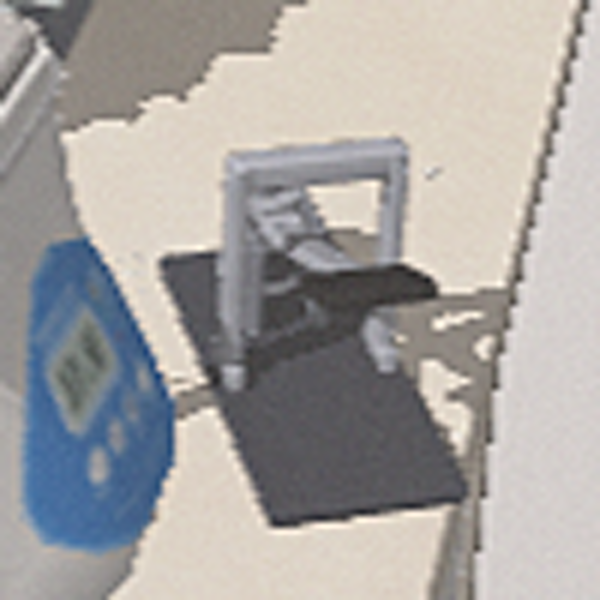

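```bash
cat > h.py <<'E'
from rig import sense, eyes, ticket, robot
import numpy as np, cv2
np.set_printoptions(precision=2,suppress=True)
def ray(c,u,v):
    f=200/np.tan(np.radians(c["fovy"])/2)
    d=np.array([(u-c["cx"])/f,(v-c["cy"])/f,1.])
    T=np.array(c["T"]); d=T[:3,:3]@d
    return T[:3,3],d/np.linalg.norm(d)
def plane(c,u,v,z):
    o,d=ray(c,u,v); return o+d*(z-o[2])/d[2]
def proj(c,p):
    f=200/np.tan(np.radians(c["fovy"])/2)
    T=np.array(c["T"]); q=T[:3,:3].T@(np.asarray(p,float)-T[:3,3])
    return np.array([c["cx"]+f*q[0]/q[2],c["cy"]+f*q[1]/q[2]])
def tri(*rs):
    A=np.zeros((3,3));b=np.zeros(3)
    for o,d in rs:
        M=np.eye(3)-np.outer(d,d);A+=M;b+=M@o
    p=np.linalg.solve(A,b)
    return p,[np.linalg.norm((np.eye(3)-np.outer(d,d))@(p-o)) for o,d in rs]
def crop(im,x,y,w,h,k,n):
    cv2.imwrite(n,cv2.resize(im[y:y+h,x:x+w,::-1],None,fx=k,fy=k,interpolation=cv2.INTER_CUBIC))
def tool(target,R=None):
    s=sense(); Rt=s["eef_rot"]; return Rt.T@(np.asarray(target)-s["ee_pos"])
E
python3 - <<'E'
from h import *
t=eyes.get_calibration("top"); s=eyes.get_calibration("side")
a=lambda x,y:(210+x/4,120+y/4); b=lambda x,y:(200+x/6,230+y/6)
sa=lambda x,y:(235+x/5,135+y/5); sb=lambda x,y:(300+x/6,195+y/6)
print("ball",plane(t,*a(640,325),90))
print("tab",plane(t,*a(463,310),80))
print("saddle",plane(t,*b(505,165),60))
print("bar",plane(t,*b(327,250),123))
print("bar 2view", tri(ray(t,*b(327,250)),ray(s,*sb(316,155))))
for q in [(505,65),(610,235),(210,492),(100,330)]: print("base",plane(t,*b(*q),9 if q!=(100,330) else 100))
print("lid corners top",[plane(t,*a(*q),z) for q,z in [((415,215),180),((715,185),180),((390,85),138),((675,57),138)]])
print("lid left front", tri(ray(t,*a(413,215)),ray(s,*sa(375,45))))
for n,p,z in [("cup",(429,180),68)]: print(n,plane(t,*p,z))
print("dropper",plane(t,*a(125,125),102),"beaker",plane(t,*a(125,315),58), plane(t,*a(103,290),0))
print("marker",plane(t,431,250,8),plane(t,436,295,8))
E
```

```text
ball [ 593.37 -249.38   90.  ]
tab [ 613.08 -141.92   80.  ]
saddle [473.55 -29.3   60.  ]
bar [437.24  37.73 123.  ]
bar 2view (array([438.42,  38.41, 117.43]), [np.float64(0.5792332518285594), np.float64(0.5792332518284637)])
base [523.48 -29.25   9.  ]
base [447.41 -69.62   9.  ]
base [352.67 103.38   9.  ]
base [414.88 129.9  100.  ]
lid corners top [array([ 645.43, -113.88,  180.  ]), array([ 651.4 , -287.75,  180.  ]), array([ 742.01, -105.7 ,  138.  ]), array([ 748.03, -280.32,  138.  ])]
lid left front (array([ 610.9 , -112.21,  256.81]), [np.float64(10.148652805110116), np.float64(10.148652805109966)])
cup [ 643.6  -407.41   68.  ]
dropper [741.09  60.44 102.  ] beaker [630.44  70.76  58.  ] [664.21  92.6    0.  ]
marker [ 473.25 -405.39    8.  ] [ 358.86 -403.36    8.  ]
```

Call:
{"name": "arm_command", "arguments": {
  "commands": [0,-40,0,0,0,0,20,-80,-19,0,0,0,533,-86,-505,0,-25.5,0,533,-86,-505,0,-25.5,0,533,-86,-505,0,-25.5,0,533,-86,-505,0,-25.5,0,533,-86,-505,0,-25.5,0,533,-86,-505,0,-25.5,0,533,-86,-505,0,-25.5,0,533,-86,-505,0,-25.5,0,533,-86,-505,0,-25.5,0,533,-86,-505,0,-25.5,0,533,-86,-505,0,-25.5,0,533,-86,-505,0,-25.5,0,533,-86,-505,0,-25.5,0,533,-86,-505,0,-25.5,0,533,-86,-505,0,-25.5,0,533,-86,-505,0,-25.5,0,533,-86,-505,0,-25.5,0,533,-86,-505,0,-25.5,0],
  "jaw": 0
}}

```text
clock: 1.82
ee_pos: [499.8, -197.6, 330.4]
eef_rot: [[1.0, -0.002, 0.012], [-0.012, -0.007, 1.0], [-0.002, -1.0, -0.007]]
ft_force: [-1.0, -1.0, 0.8]
opening: 0.003
```

```bash
cat > snap.py <<'E'
import sys,pickle
from h import *
n=sys.argv[1]; im={}
for cam in sys.argv[2:]:
    c=eyes.get_calibration(cam); i=eyes.capture(cam); im[cam]=(c,i)
    cv2.imwrite(f"pics/{n}_{cam}.png",i[:,:,::-1])
pickle.dump(im,open(f"{n}.pkl","wb"))
print(sense()["ee_pos"],sense()["ft_force"],sense()["joint_positions"])
E
python3 snap.py v1 wrist
```

```text
[ 499.67 -195.78  330.35] [ 0.83 -0.82  1.41] [-0.19  0.29  0.7   1.4  -0.18  1.52  2.07]
```

View pics/v1_wrist.png

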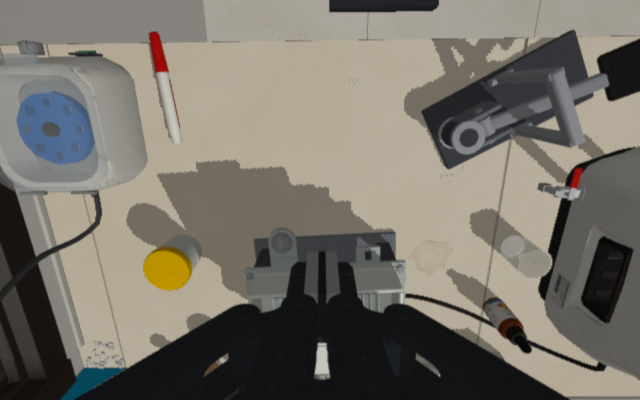

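The wrist view shows the ball at (283,242), the tab at (370,255), the saddle at (468,137), the cup at (168,268), the marker at (165,90), the beaker at (525,255) and the dropper at (508,325). The gripper hides the lid, so I'll take a second view from the side.

Call:
{"name": "arm_command", "arguments": {
  "commands": [-40,0,68,0,0,0,-80,0,136,0,0,0,-80,0,136,0,0,0,-80,0,136,0,0,0,-80,0,136,0,0,0,-80,0,136,0,0,0,-80,0,136,0,0,0]
}}

```text
clock: 2.45
ee_pos: [420.3, -52.9, 331.5]
eef_rot: [[1.0, 0.001, -0.001], [0.001, 0.0, 1.0], [0.001, -1.0, 0.0]]
ft_force: [-0.2, -0.2, 0.8]
opening: 0.004
```

```bash
python3 snap.py v2 wrist
```

```text
[420.47 -53.69 331.42] [ 0.42 -1.51  0.1 ] [-0.5  -0.    0.59  1.67  0.    1.47  1.66]
```

View pics/v2_wrist.png

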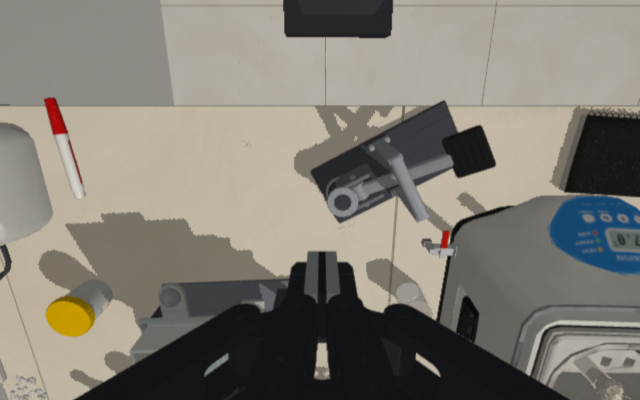

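Run:
```python
import pickle
from h import *
a=pickle.load(open("v1.pkl","rb"))["wrist"][1]; b=pickle.load(open("v2.pkl","rb"))["wrist"][1]
crop(a,230,210,200,100,4,"pics/v1a.png"); crop(a,420,20,180,140,4,"pics/v1b.png")
crop(b,120,260,200,110,4,"pics/v2a.png"); crop(b,290,90,210,140,3.8,"pics/v2b.png")
```

```text
(no output)
```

View pics/v1a.png

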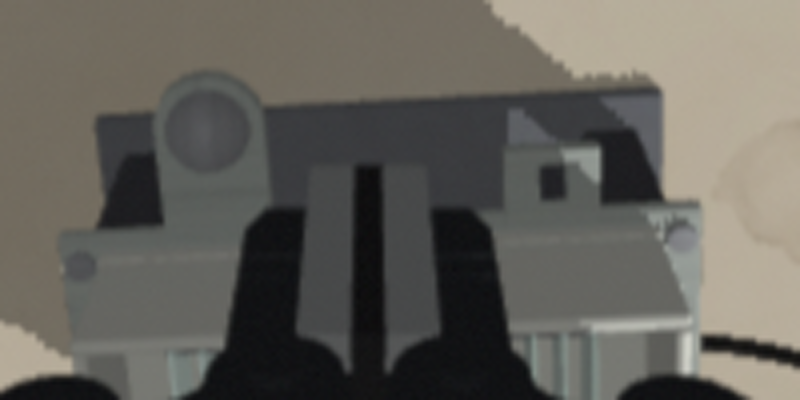

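View pics/v1b.png

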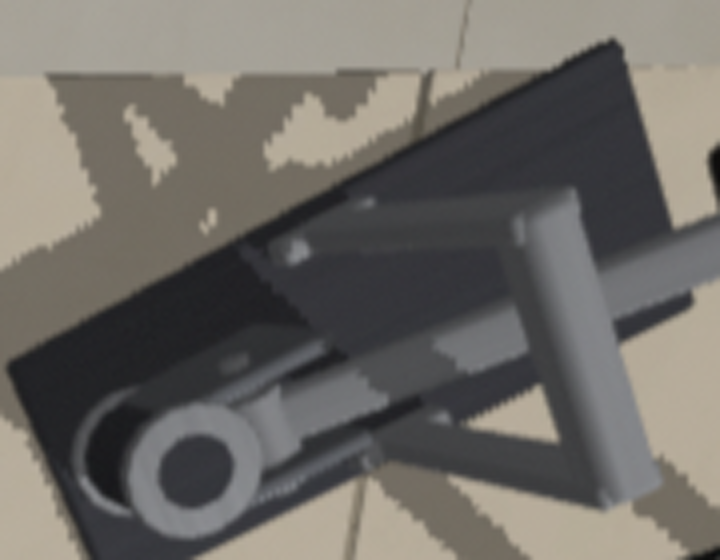

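View pics/v2a.png

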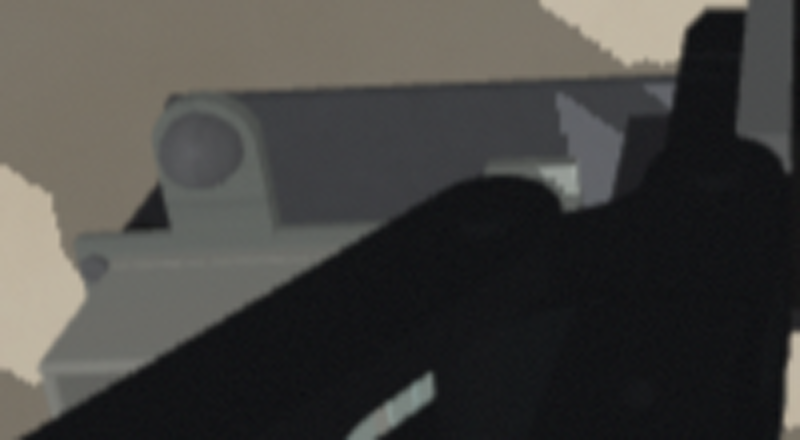

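View pics/v2b.png

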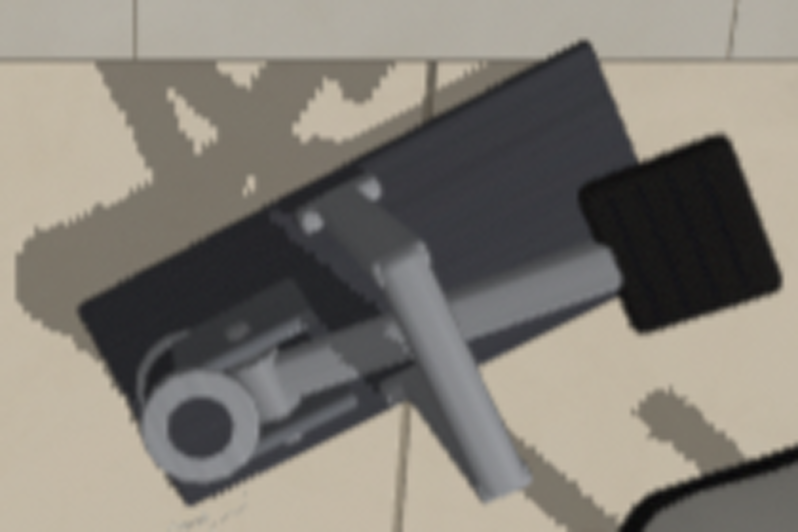

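Run:
```python
import pickle
from h import *
c1=pickle.load(open("v1.pkl","rb"))["wrist"][0]; c2=pickle.load(open("v2.pkl","rb"))["wrist"][0]
t=eyes.get_calibration("top"); s=eyes.get_calibration("side")
A=lambda x,y:(230+x/4,210+y/4); B=lambda x,y:(420+x/4,20+y/4)
C=lambda x,y:(120+x/4,260+y/4); D=lambda x,y:(290+x/3.8,90+y/3.8)
ball=tri(ray(c1,*A(207,130)),ray(c2,*C(200,149))); print("ball",ball)
print("ear tip", tri(ray(c1,*A(210,70)),ray(c2,*C(195,95))))
sad=tri(ray(c1,*B(196,470)),ray(c2,*D(203,427))); print("saddle",sad)
bar=tri(ray(c1,*B(592,345)),ray(c2,*D(454,372))); print("bar",bar)
e0=tri(ray(c1,*B(550,195)),ray(c2,*D(400,255)));e1=tri(ray(c1,*B(635,490)),ray(c2,*D(510,490)))
print("bar ends",e0,e1); v=e1[0]-e0[0]; print(np.degrees(np.arctan2(v[1],v[0]))-90)
v=sad[0]-bar[0]; print("jack yaw",np.degrees(np.arctan2(v[1],v[0])),np.hypot(*v[:2]))
z=72+13-3
for n,p,q,zz in [("deck edge",(60,235),(700,203),91),("frame",(97,118),(660,90),60)]:
    P=plane(c1,*A(*p),zz);Q=plane(c1,*A(*q),zz); v=Q-P; print(n,P,Q,np.degrees(np.arctan2(v[1],v[0]))-90)
a=lambda x,y:(210+x/4,120+y/4); sa=lambda x,y:(235+x/5,135+y/5)
print("screws",plane(c1,*A(80,266),91),plane(c1,*A(682,237),91))
print("top ball",plane(t,*a(640,325),ball[0][2]))
print("lidLF",tri(ray(t,*a(413,215)),ray(s,*sa(330,133))))
print("lidRF",tri(ray(t,*a(716,185)),ray(s,*sa(375,42))))
print("lidRB",tri(ray(t,*a(677,57)),ray(s,*sa(270,95))))
print("lidLB",tri(ray(t,*a(390,87)),ray(s,*sa(150,205))))
print("cup",plane(c1,168,270,68),plane(c2,71,316,68))
```

```text
ball (array([ 594.71, -247.17,   86.7 ]), [np.float64(0.1831816452751189), np.float64(0.18318164527499417)])
ear tip (array([ 574.22, -245.3 ,   87.77]), [np.float64(0.09018020587939014), np.float64(0.09018020587934679)])
saddle (array([473.76, -23.68,  58.67]), [np.float64(0.4229251649772999), np.float64(0.422925164977295)])
bar (array([436.07,  40.63, 122.06]), [np.float64(0.511567595781048), np.float64(0.5115675957811114)])
bar ends (array([402.76,  22.77, 123.7 ]), [np.float64(1.032472856630459), np.float64(1.032472856630468)]) (array([471.23,  59.78, 121.02]), [np.float64(0.6149399007450084), np.float64(0.6149399007450684)])
-61.603804289108254
jack yaw -59.622939345578374 74.5380803458891
deck edge [ 627.93 -293.92   91.  ] [618.04 -96.72  91.  ] 2.868942249340506
frame [ 602.64 -286.71   60.  ] [ 593.99 -104.15   60.  ] 2.715808007079957
screws [ 638.89 -288.56   91.  ] [ 629.77 -101.47   91.  ]
top ball [ 594.18 -249.86   86.7 ]
lidLF (array([ 633.71, -113.2 ,  197.29]), [np.float64(6.160898352037409), np.float64(6.160898352037204)])
lidRF (array([ 650.54, -287.52,  183.89]), [np.float64(0.4025244466801842), np.float64(0.4025244466802333)])
lidRB (array([ 733.48, -281.99,  142.4 ]), [np.float64(12.00416662003418), np.float64(12.004166620034251)])
lidLB (array([ 739.85, -105.89,  136.55]), [np.float64(1.3653148678317495), np.float64(1.365314867831668)])
cup [ 642.29 -402.22   68.  ] [ 638.39 -398.62   68.  ]
```

Both triangulations agree. The ball centre is near (594.5,-247.5), the bar top is at z 122, the saddle is at z 59, the jack yaw is about -61° and the deck yaw is about +2.8°. The lid edge is up at about z 185–190, around x 642. I'll hover closed fingertips over the lip.

Call:
{"name": "arm_command", "arguments": {
  "commands": [218,60,-145,0,0,0,218,60,-145,0,0,0,218,60,-145,0,0,0,218,60,-145,0,0,0,218,60,-145,0,0,0,218,60,-145,0,0,0,218,60,-145,0,0,0,218,91,-145,0,0,0,218,91,-145,0,0,0,218,91,-145,0,0,0]
}}

```text
clock: 3.33
ee_pos: [637.0, -198.9, 237.6]
eef_rot: [[1.0, -0.006, 0.003], [-0.003, 0.001, 1.0], [-0.006, -1.0, 0.001]]
ft_force: [0.3, 0.1, -0.1]
opening: -0.002
```

```bash
python3 snap.py v3 side top
python3 - <<'E'
import pickle
from h import *
p=pickle.load(open("v3.pkl","rb"))
crop(p["side"][1],235,115,160,120,4.5,"pics/v3a.png"); crop(p["top"][1],280,110,140,100,5,"pics/v3b.png")
E
```

```text
[ 638.5  -198.63  241.57] [0.63 0.12 0.23] [-0.08  0.62  0.66  1.16 -0.37  1.47  2.09]
```

View pics/v3a.png

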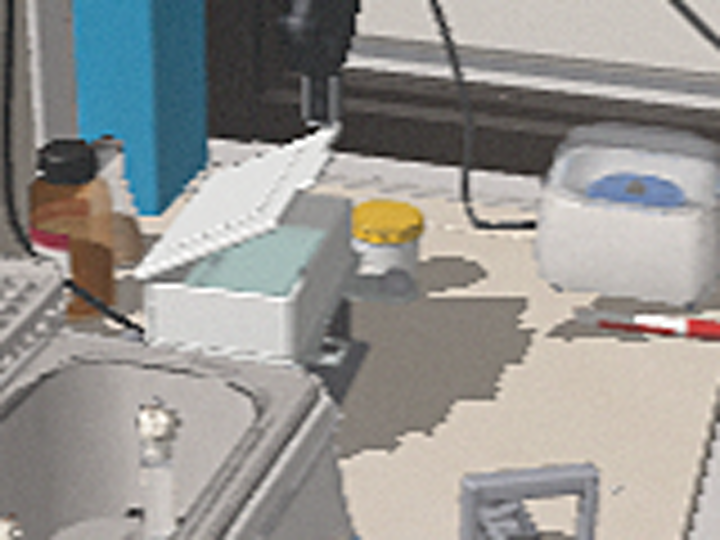

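View pics/v3b.png

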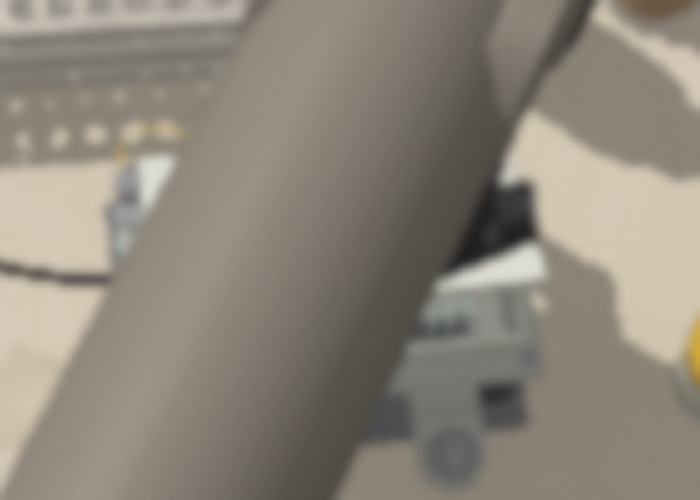

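The side view shows the tips at (320,120) in the crop, just above the lid's front edge. I'll descend.

Call:
{"name": "arm_command", "arguments": {
  "commands": [0,10,0,0,0,0,0,20,0,0,0,0,0,28,0,0,0,0,-1,36,0,0,0,0,-2,44,0,0,0,0,-3,50,0,0,0,0]
}}

```text
clock: 3.93
ee_pos: [634.6, -198.0, 189.1]
eef_rot: [[1.0, -0.001, 0.001], [-0.001, 0.0, 1.0], [-0.001, -1.0, 0.0]]
ft_force: [-0.7, 0.1, 0.1]
opening: -0.003
```

Call:
{"name": "arm_command", "arguments": {
  "commands": [0,7,0,0,0,0,-1,14,0,0,0,0,-1,21,0,0,0,0,-2,28,0,0,0,0,-2,31,0,0,0,0,-2,31,0,0,0,0]
}}

```text
clock: 4.43
ee_pos: [632.8, -197.9, 158.0]
eef_rot: [[1.0, -0.002, 0.001], [-0.001, 0.001, 1.0], [-0.002, -1.0, 0.001]]
ft_force: [-0.2, -0.1, 0.8]
opening: 0.002
```

```bash
python3 snap.py v4 side wrist
python3 - <<'E'
import pickle
from h import *
p=pickle.load(open("v4.pkl","rb"))
crop(p["side"][1],235,115,160,120,4.5,"pics/v4a.png")
E
```

```text
[ 633.43 -198.13  159.15] [-0.4  -0.31 -0.12] [-0.1   0.66  0.64  1.31 -0.39  1.3   2.12]
```

View pics/v4a.png

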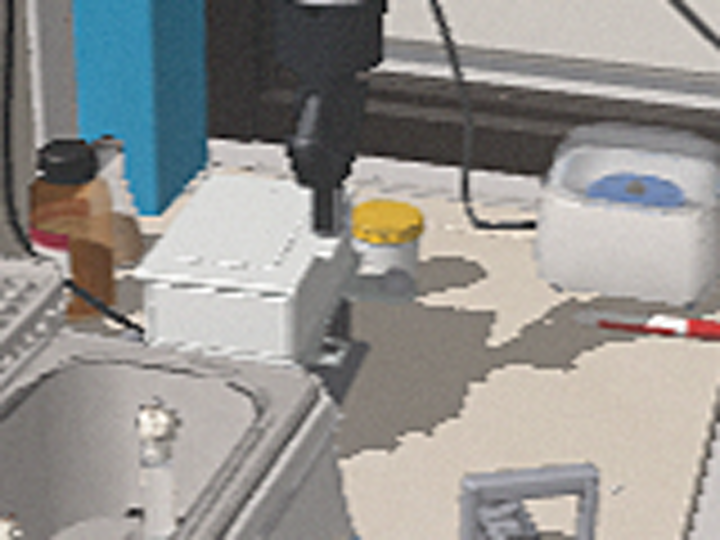

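View pics/v4_wrist.png

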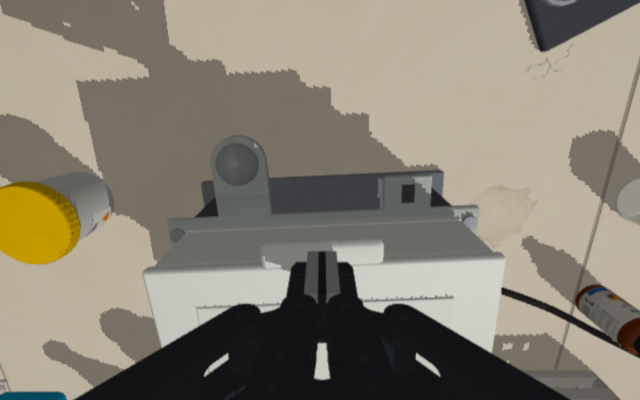

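The lid is down almost all the way, with the tips on the lip (fingertips at about (322,255) in the wrist view). I'll press on until it stops.

Call:
{"name": "arm_command", "arguments": {
  "commands": [0,2,0,0,0,0,0,4,0,0,0,0,0,6,0,0,0,0,0,8,0,0,0,0,0,8,0,0,0,0]
}}

```text
clock: 4.95
ee_pos: [633.8, -198.5, 155.5]
eef_rot: [[1.0, 0.003, 0.0], [-0.0, 0.0, 1.0], [0.003, -1.0, 0.0]]
ft_force: [-4.9, 2.4, 13.9]
opening: 0.001
```

The force rises to 14 N at tip height 141.5 mm, so the lid is shut. I'll back off upward and go over to the jack.

Call:
{"name": "arm_command", "arguments": {
  "commands": [0,-35,0,0,0,0,0,-75,0,0,0,0,-30,-104,30,0,7,0,-196,-104,238,0,151,0,-196,-104,238,0,151,0,-196,-104,238,0,151,0,-196,-104,238,0,151,0,-196,-104,238,0,151,0,-196,-104,238,0,151,0,-196,-104,238,0,151,0,-196,-104,238,0,151,0,-196,-104,238,0,151,0,-196,-104,238,0,151,0,-196,-104,238,0,151,0,-196,-104,238,0,151,0,-196,-104,238,0,151,0,-196,-104,238,0,151,0,-196,-104,238,0,151,0,-196,-104,238,0,151,0,-196,-104,238,0,151,0]
}}

```text
clock: 6.62
ee_pos: [437.5, 39.7, 255.5]
eef_rot: [[-0.543, 0.0, 0.84], [-0.84, 0.0, -0.543], [-0.001, -1.0, 0.0]]
ft_force: [-0.5, -0.3, -0.0]
opening: 0.001
```

```bash
python3 snap.py v5 top wrist
python3 - <<'E'
import pickle
from h import *
p=pickle.load(open("v4.pkl","rb")); 
crop(p["wrist"][1],150,110,160,120,5,"pics/v4b.png")
p=pickle.load(open("v5.pkl","rb")); 
crop(p["top"][1],280,110,140,100,5,"pics/v5b.png")
print(sense()["eef_rot"],sense()["ee_pos"])
E
```

```text
[437.49  39.77 255.42] [ 0.98  0.48 -1.09] [-1.01  0.09  0.95  1.8  -0.08  1.29 -0.6 ]
[[-0.54  0.    0.84]
 [-0.84  0.   -0.54]
 [-0.   -1.    0.  ]] [437.49  39.77 255.42]
```

View pics/v4b.png

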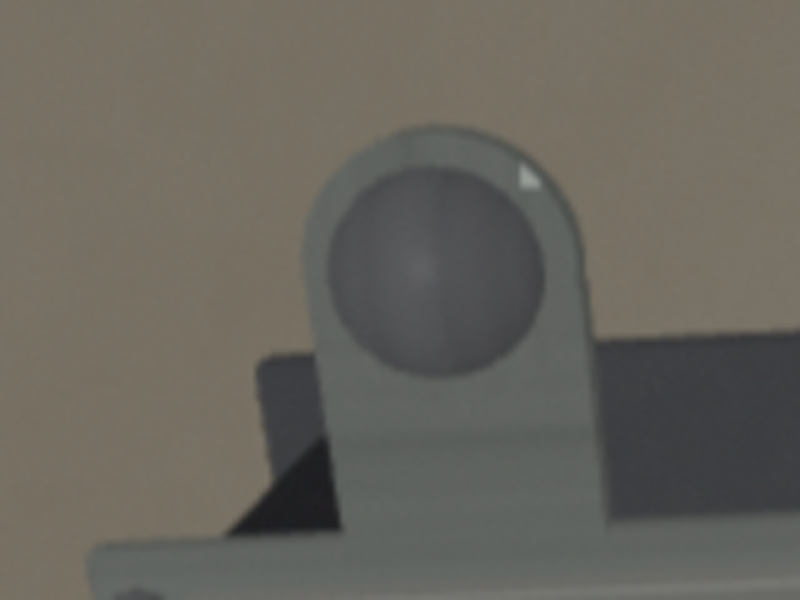

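View pics/v5b.png

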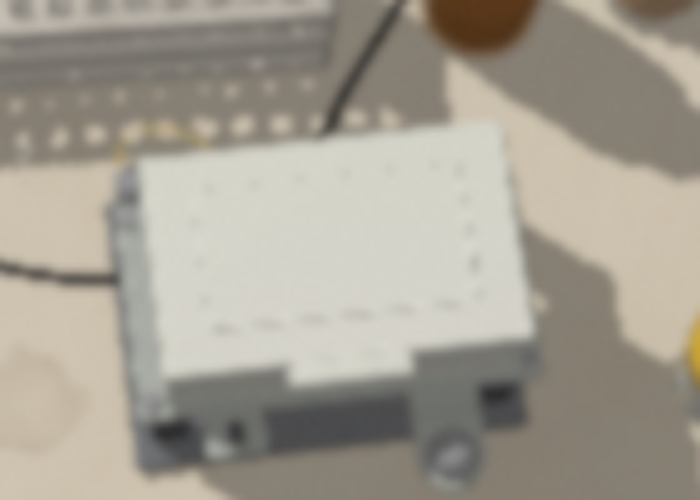

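View pics/v5_wrist.png

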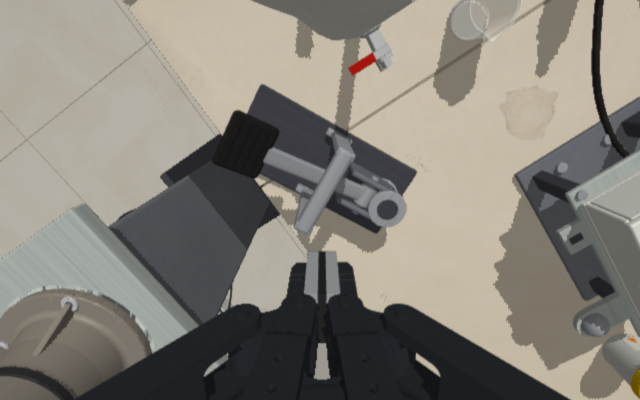

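The lid is flat and shut in the top view. In the wrist view the jack bar runs from (343,158) to (308,222) and the saddle is at (387,208). I'll refine the points using this picture and v4.

Run:
```python
import pickle
from h import *
p=pickle.load(open("v5.pkl","rb")); crop(p["wrist"][1],210,75,220,180,3.5,"pics/v5c.png")
c4=pickle.load(open("v4.pkl","rb"))["wrist"][0]
c1=pickle.load(open("v1.pkl","rb"))["wrist"][0]; c2=pickle.load(open("v2.pkl","rb"))["wrist"][0];c5=p["wrist"][0]
t=p["top"][0]
q4=(150+437/5,110+271/5)
r=[ray(c1,230+207/4,210+130/4),ray(c2,120+50,260+149/4),ray(c4,*q4)]
print(tri(*r),tri(r[0],r[2]),tri(r[1],r[2]))
print(plane(c4,*q4,88),plane(c4,150+440/5,110+122/5,88))
print("ball v5",plane(c5,594,324,88))
# apparent dome centre test: silhouette centre of sphere r=13 centre z85 in c4
```

```text
(array([ 594.59, -247.23,   86.86]), [np.float64(0.1276187143759302), np.float64(0.2810924721555678), np.float64(0.22878367144006181)]) (array([ 594.45, -247.31,   86.99]), [np.float64(0.11809109038864972), np.float64(0.11809109038855395)]) (array([ 594.63, -247.22,   86.94]), [np.float64(0.24767924171933792), np.float64(0.2476792417194791)])
[ 594.29 -247.17   88.  ] [ 576.51 -245.43   88.  ]
ball v5 [ 594.51 -245.27   88.  ]
```

View pics/v5c.png

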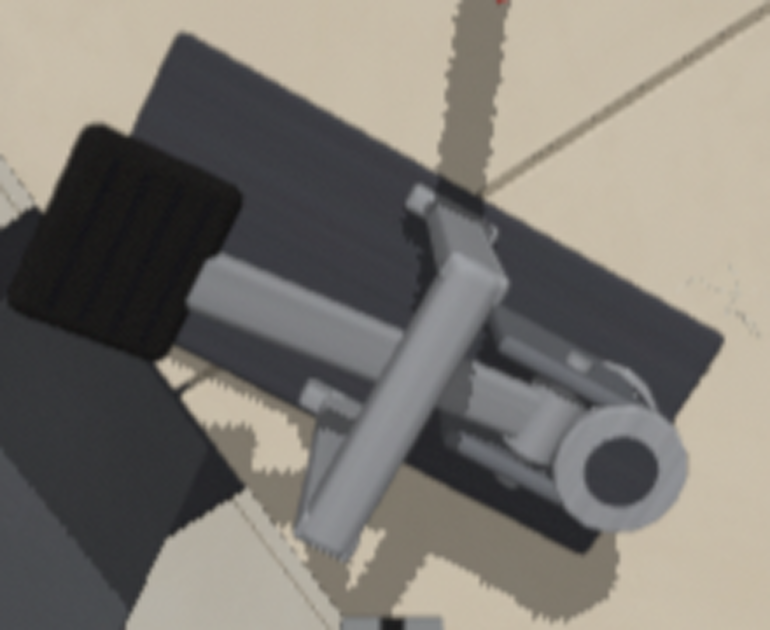

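Run:
```python
import pickle
from h import *
c1,c2=[pickle.load(open(f"v{i}.pkl","rb"))["wrist"][0] for i in (1,2)]; c5=pickle.load(open("v5.pkl","rb"))["wrist"][0]
B=lambda x,y:(420+x/4,20+y/4);D=lambda x,y:(290+x/3.8,90+y/3.8);E=lambda x,y:(210+x/3.5,75+y/3.5)
bar=tri(ray(c1,*B(592,345)),ray(c2,*D(454,372)),ray(c5,*E(400,408)));sad=tri(ray(c1,*B(196,470)),ray(c2,*D(203,427)),ray(c5,*E(620,468)))
print(bar,sad)
print(plane(c5,*E(400,408),122.5),plane(c5,*E(620,468),60))
v=(sad[0]-bar[0]);print(np.degrees(np.arctan2(v[1],v[0])),np.hypot(*v[:2]))
b0=plane(c5,*E(475,275),122);b1=plane(c5,*E(325,545),122);print(b0,b1,np.degrees(np.arctan2(*(b0-b1)[[1,0]]))-90)
for P,Q in [((180,35),(722,340)),((110,350),(585,550))]:
    P=plane(c5,*E(*P),9);Q=plane(c5,*E(*Q),9);print(P,Q,np.degrees(np.arctan2(*(Q-P)[[1,0]])))
Rt=sense()["eef_rot"]; print(Rt.T@(np.array([437,40.2,130])-sense()["ee_pos"]))
```

```text
(array([437.5 ,  41.51, 119.47]), [np.float64(1.7981042372389822), np.float64(0.23912032054094032), np.float64(2.023712495244859)]) (array([473.66, -24.25,  60.23]), [np.float64(0.5662575709086383), np.float64(0.6655219005586569), np.float64(0.6583544923064911)])
[439.95  41.8  122.5 ] [474.16 -24.79  60.  ]
-61.19556869066745 75.04324554750515
[470.9   58.71 122.  ] [405.86  22.45 122.  ] -60.86342766011816
[430.05 147.34   9.  ] [522.9  -25.26   9.  ] -61.723874092784826
[353.02  80.94   9.  ] [447.96 -65.65   9.  ] -57.070234747932616
[ -0.05 125.42  -0.66]
```

Call:
{"name": "arm_command", "arguments": {
  "commands": [-1.5,20,-0.5,0,7,0,-1.5,50,-0.5,0,14,0,-1.5,80,-0.5,0,21,0,-1.5,85,-0.5,0,28.3,0,-1.5,85,-0.5,0,28.3,0,-1.5,85,-0.5,0,28.3,0,-1.5,85,-0.5,0,28.3,0],
  "jaw": 49
}}

```text
clock: 7.3
ee_pos: [438.9, 41.4, 171.3]
eef_rot: [[-0.871, 0.002, 0.492], [-0.492, 0.0, -0.871], [-0.002, -1.0, 0.001]]
ft_force: [0.0, -0.4, 0.3]
opening: 0.576
```

```bash
python3 snap.py v6 wrist
python3 - <<'E'
from h import *
R=sense()["eef_rot"];print(np.degrees(np.arctan2(R[1,2],R[0,2])),sense()["opening"]*85.4, R)
print(R.T@(np.array([437.9,41.3,111])-sense()["ee_pos"]))
E
```

```text
[439.04  41.46 171.49] [-0.31  0.29  0.28] [-1.    0.22  1.01  1.93 -0.21  1.1  -0.97]
-60.59954072949324 49.14250674405936 [[-0.87  0.    0.49]
 [-0.49  0.   -0.87]
 [-0.   -1.    0.  ]]
[ 1.23 60.49 -0.47]
```

View pics/v6_wrist.png

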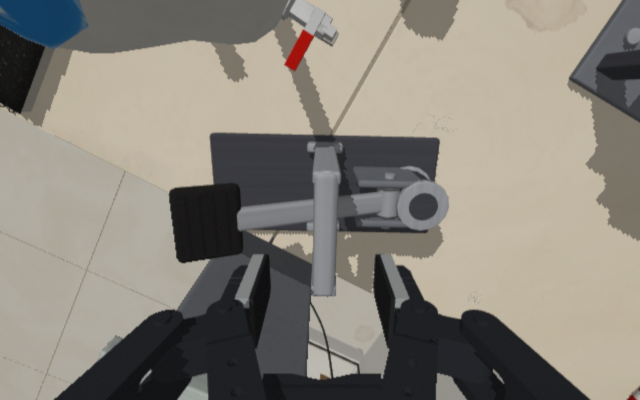

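Run:
```python
from h import *
import pickle
c=pickle.load(open("v6.pkl","rb"))["wrist"][0]
print(proj(c,(437.9,41.3,123)),plane(c,324,235,123),plane(c,422,206,60))
```

```text
[323.4  239.56] [440.57  42.42 123.  ] [473.61 -24.65  60.  ]
```

Call:
{"name": "arm_command", "arguments": {
  "commands": [0,25,-0.5,0,0.6,0,0,50,-0.5,0,0.6,0,0,61,-0.5,0,0.6,0,0,61,-0.5,0,0.6,0,0,61,-0.5,0,0.6,0]
}}

```text
clock: 7.77
ee_pos: [438.0, 41.6, 109.8]
eef_rot: [[-0.878, 0.0, 0.479], [-0.479, -0.0, -0.878], [-0.0, -1.0, 0.001]]
ft_force: [0.1, 0.7, 0.9]
opening: 0.573
```

Call:
{"name": "arm_command", "arguments": {
  "commands": [0,0,0,0,0,0,0,0,0,0,0,0,0,0,0,0,0,0,0,0,0,0,0,0,0,0,0,0,0,0,0,0,0,0,0,0],
  "jaw": 5,
  "grip_force": 70
}}

```text
clock: 8.27
ee_pos: [439.4, 41.5, 110.7]
eef_rot: [[-0.878, 0.004, 0.479], [-0.479, -0.0, -0.878], [-0.003, -1.0, 0.002]]
ft_force: [0.2, -1.0, 5.8]
opening: 0.153
```

```bash
python3 snap.py v7 wrist side
python3 - <<'E'
from h import *
import pickle
R=sense()["eef_rot"];print(np.degrees(np.arctan2(R[1,2],R[0,2])),sense()["opening"]*85.4,sense()["ft_force"],sense()["moment"])
crop(pickle.load(open("v7.pkl","rb"))["side"][1],300,175,120,120,5,"pics/v7a.png")
E
```

```text
[439.38  41.46 110.7 ] [ 0.97 -1.01  5.62] [-0.93  0.32  0.96  2.01 -0.32  0.96 -0.88]
-61.38057913448175 13.182821984508257 [ 0.97 -1.01  5.62] [-0.28 -0.03  0.08]
```

View pics/v7_wrist.png

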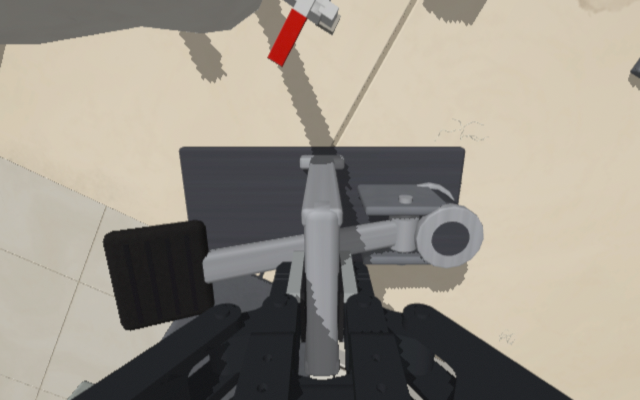

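View pics/v7a.png

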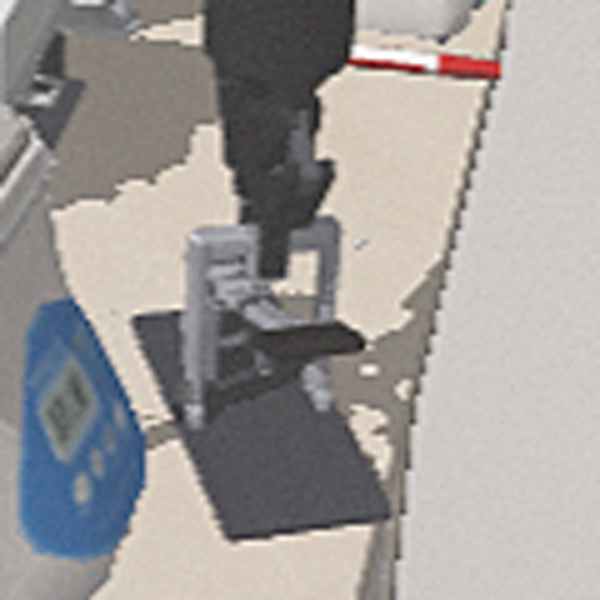

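The jack is gripped at 13.2 mm opening (the bar is 14 mm), and the saddle is at (450,237). I'll lift it a little and work out the saddle's offset in the hand.

Call:
{"name": "arm_command", "arguments": {
  "commands": [0,-8,0,0,0,0,0,-16,0,0,0,0,0,-26,0,0,0,0,0,-36,0,0,0,0,0,-45,0,0,0,0,0,-45,0,0,0,0,0,-45,0,0,0,0]
}}

```text
clock: 8.95
ee_pos: [438.1, 42.1, 155.0]
eef_rot: [[-0.878, 0.002, 0.479], [-0.479, 0.001, -0.878], [-0.002, -1.0, 0.0]]
ft_force: [-1.0, -0.9, -6.3]
opening: 0.152
```

```bash
python3 snap.py v8 wrist side
python3 - <<'E'
from h import *
import pickle
R=sense()["eef_rot"];print(np.degrees(np.arctan2(R[1,2],R[0,2])),sense()["opening"]*85.4,sense()["ft_force"],sense()["moment"],R)
crop(pickle.load(open("v8.pkl","rb"))["side"][1],300,175,120,120,5,"pics/v8a.png")
p=pickle.load(open("v7.pkl","rb"))["wrist"];crop(p[1],400,190,100,90,6,"pics/v7b.png")
p=pickle.load(open("v8.pkl","rb"))["wrist"];crop(p[1],400,190,100,90,6,"pics/v8b.png")
E
```

```text
[437.08  41.99 154.01] [-0.52 -0.58 -6.94] [-0.99  0.24  1.    1.96 -0.23  1.06 -0.95]
-61.37098457446702 12.906927875041623 [-0.52 -0.58 -6.94] [0.08 0.02 0.04] [[-0.88 -0.    0.48]
 [-0.48 -0.   -0.88]
 [ 0.   -1.   -0.  ]]
```

View pics/v8_wrist.png

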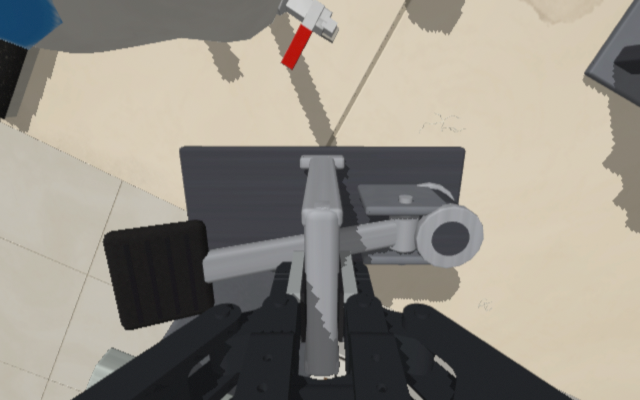

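View pics/v8a.png

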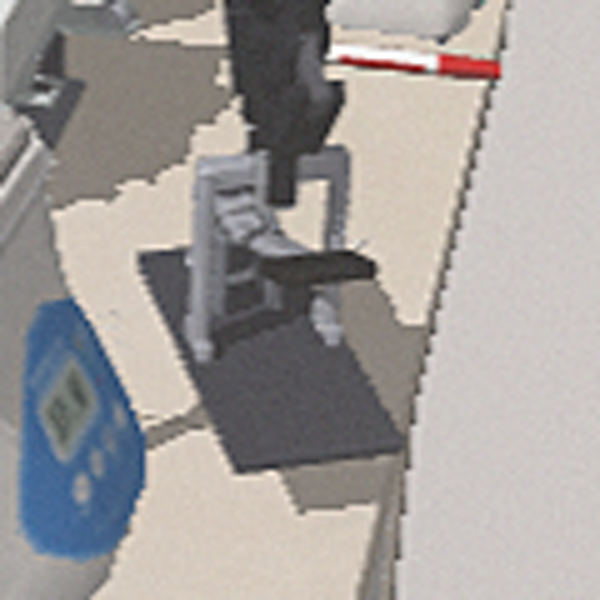

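View pics/v7b.png

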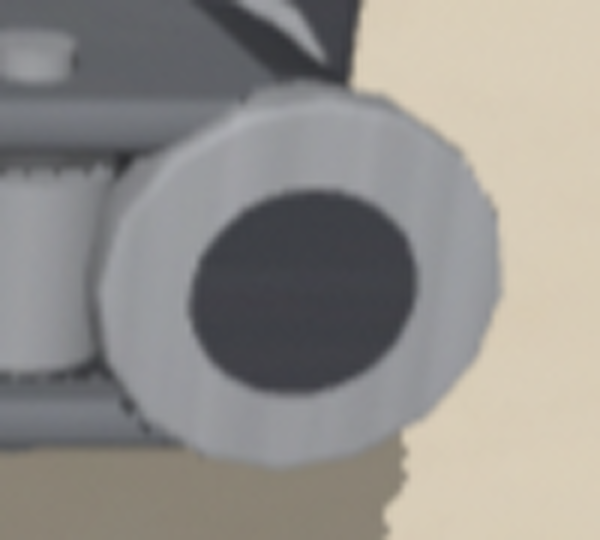

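View pics/v8b.png

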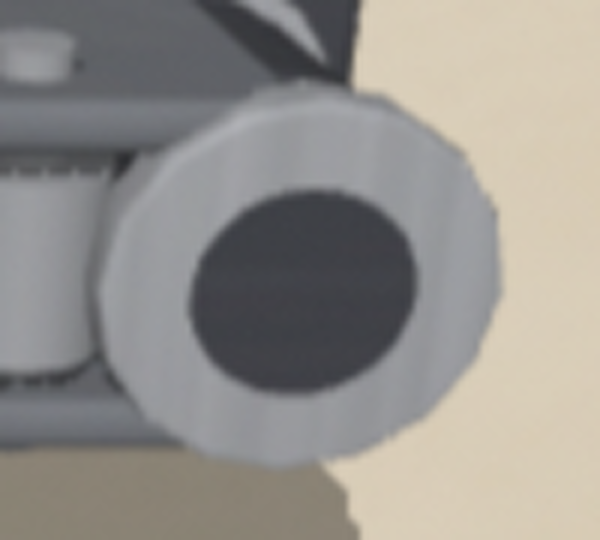

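Run:
```python
from h import *
import pickle
c=pickle.load(open("v7.pkl","rb"))["wrist"][0]; s=plane(c,450.3,236.3,60); print(s)
s2=sense(); c2=eyes.get_calibration("wrist")
R=s2["eef_rot"];T=np.array(c2["T"]);
Ct=R.T@(T[:3,3]-s2["ee_pos"]); Rc=R.T@T[:3,:3]; print("cam in tool",Ct); print(Rc)
f=200/np.tan(np.radians(c2["fovy"])/2); d=Rc@np.array([(450.3-c2["cx"])/f,(236.3-c2["cy"])/f,1])
for y in (49,51,53): print(Ct+d*(y-Ct[1])/d[1])
# saddle top vs tool y: bench contact TCP z at v7 ~110.3
```

```text
[474.86 -23.18  60.  ]
cam in tool [ -81.63 -128.74   -1.53]
[[-0.    0.95  0.32]
 [ 0.   -0.32  0.95]
 [ 1.    0.    0.  ]]
[-0.86 49.   72.88]
[ 0.05 51.   73.72]
[ 0.96 53.   74.55]
```

The jack sits rigidly and level in the hand, with the saddle 74.5 mm ahead of the TCP. I'll carry it to the approach point in front of the ear.

Call:
{"name": "arm_command", "arguments": {
  "commands": [12,0,24,0,-6,0,26,0,53,0,-13,0,40,0,80,0,-19.5,0,53,0,107,0,-26,0,66,0,133,0,-32,0,79,0,160,0,-39,0,92,0,186,0,-45,0,105,0,213,0,-51.5,0,118,0,240,0,-58,0,131,0,265.5,0,-64.2,0,131,0,265.5,0,-64.2,0,131,0,265.5,0,-64.2,0]
}}

```text
clock: 10.05
ee_pos: [448.0, -257.1, 153.7]
eef_rot: [[0.042, -0.002, 0.999], [-0.999, -0.002, 0.042], [0.002, -1.0, -0.002]]
ft_force: [0.3, 1.1, -6.3]
opening: 0.15
```

```bash
python3 snap.py v9 wrist side top
python3 - <<'E'
from h import *
import pickle
R=sense()["eef_rot"];print(np.degrees(np.arctan2(R[1,2],R[0,2])),sense()["opening"]*85.4,sense()["ft_force"],R)
p=pickle.load(open("v9.pkl","rb"))
crop(p["side"][1],260,140,160,120,4.5,"pics/v9a.png")
crop(p["top"][1],290,150,150,110,5,"pics/v9b.png")
E
```

```text
[ 449.65 -252.12  153.33] [-0.19 -0.48 -7.04] [-0.13  0.39  0.8   1.76 -0.31  1.12  0.82]
2.8851160192831498 12.48396071079103 [-0.19 -0.48 -7.04] [[ 0.05 -0.    1.  ]
 [-1.    0.    0.05]
 [-0.   -1.   -0.  ]]
```

View pics/v9_wrist.png

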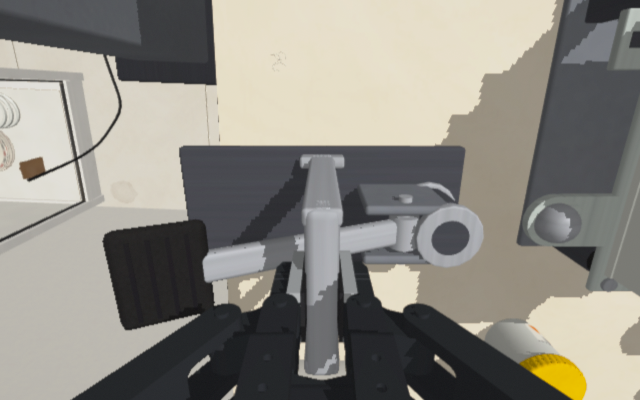

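View pics/v9a.png

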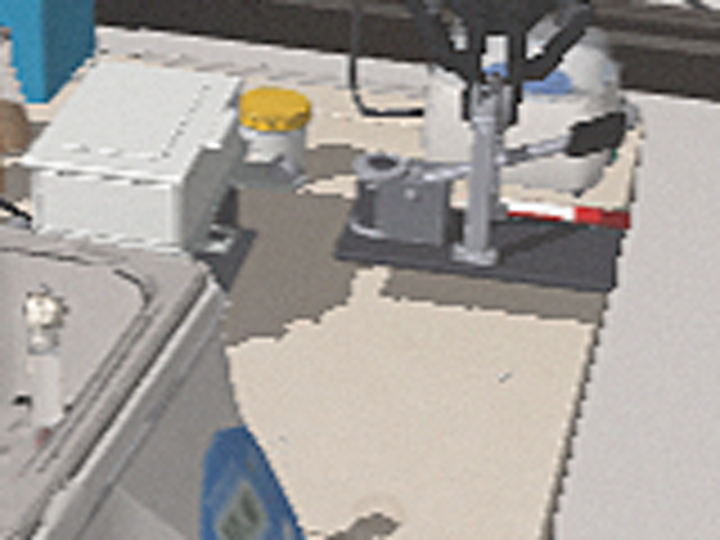

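View pics/v9b.png

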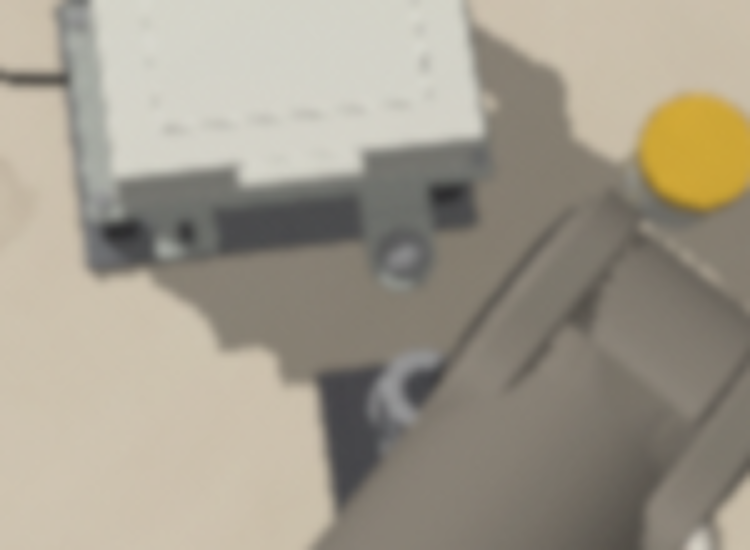

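Clear view: the ball is at (557,224), the saddle at (450,236), and there is free bench between them. I'll measure the relative offset in this one view.

Run:
```python
from h import *
import pickle
p=pickle.load(open("v9.pkl","rb"))["wrist"]; crop(p[1],510,170,110,100,6,"pics/v9c.png")
c=p[0]
print(plane(c,557,224,87), plane(c,450.3,236.3,103.5))
s=sense(); print(s["ee_pos"])
```

```text
[ 594.63 -248.15   87.  ] [ 522.17 -252.33  103.5 ]
[ 449.65 -252.12  153.33]
```

View pics/v9c.png

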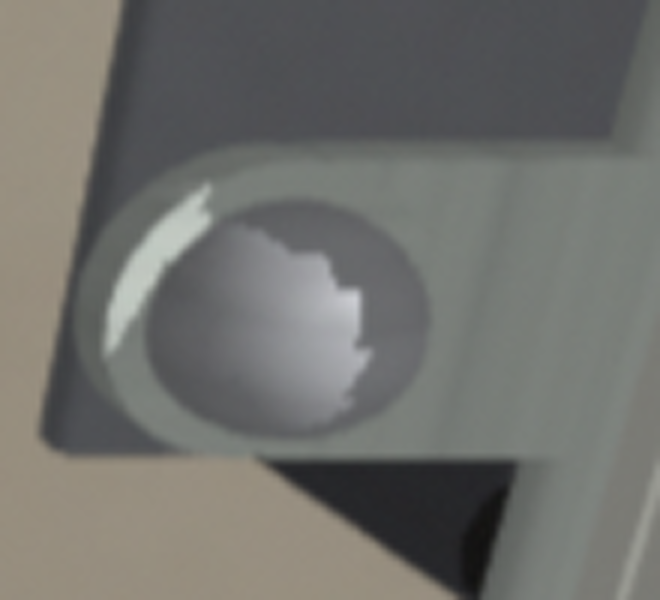

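Call:
{"name": "arm_command", "arguments": {
  "commands": [0,20,0,0,0,0,0,38,0,0,0,0,0,38,0,0,0,0,0,38,0,0,0,0,-1,38,15,0,0,0,-1,38,30,0,0,0,-1,38,30,0,0,0,-1,38,30,0,0,0,-1,38,30,0,0,0]
}}

```text
clock: 10.95
ee_pos: [479.8, -251.5, 117.1]
eef_rot: [[0.05, 0.0, 0.999], [-0.999, -0.001, 0.05], [0.001, -1.0, 0.0]]
ft_force: [-1.4, 0.2, -6.8]
opening: 0.152
```

```bash
python3 snap.py v10 wrist side
python3 - <<'E'
from h import *
import pickle
R=sense()["eef_rot"];print(np.degrees(np.arctan2(R[1,2],R[0,2])),sense()["opening"]*85.4,R)
p=pickle.load(open("v10.pkl","rb"))
crop(p["side"][1],260,140,160,120,4.5,"pics/v10a.png")
E
```

```text
[ 479.13 -251.69  116.81] [-0.83  0.17 -5.47] [-0.11  0.48  0.76  1.74 -0.37  1.07  0.83]
2.7881017211055754 12.864203581483693 [[ 0.05 -0.    1.  ]
 [-1.   -0.    0.05]
 [ 0.   -1.   -0.  ]]
```

View pics/v10_wrist.png

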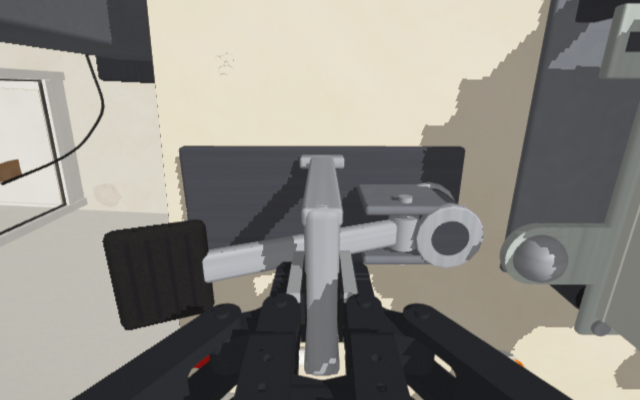

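View pics/v10a.png

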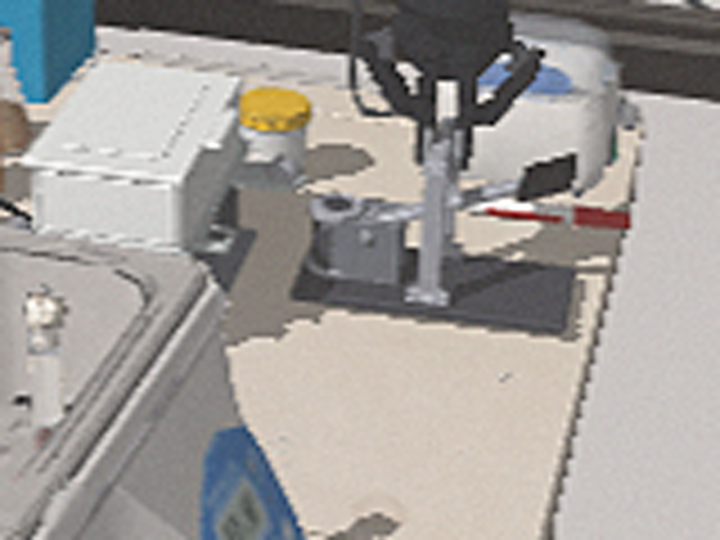

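Run:
```python
from h import *
import pickle
p=pickle.load(open("v10.pkl","rb"))["wrist"]; crop(p[1],490,210,100,90,6,"pics/v10c.png")
c=p[0]; R=sense()["eef_rot"]
a=plane(c,540,258.5,87); b=plane(c,450.3,236.3,66.5); print(a,b,R.T@(a-b))
```

```text
[ 594.73 -247.65   87.  ] [ 554.23 -246.27   66.5 ] [  3.36 -20.51  40.38]
```

View pics/v10c.png

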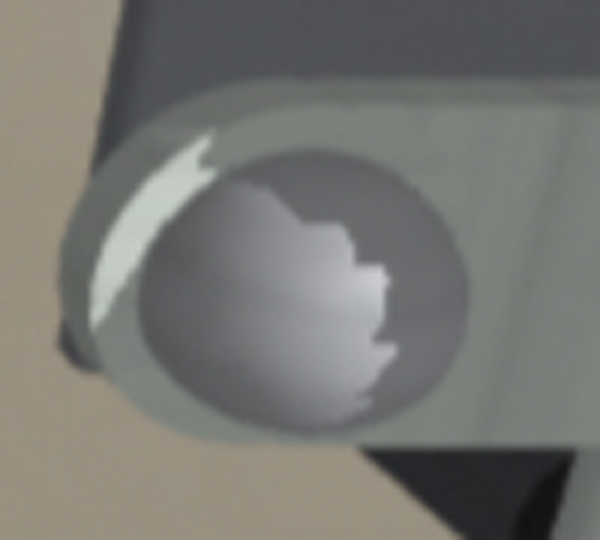

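Run:
```python
from h import *
import pickle
for n,q,zs in (("v9",(558,223.3),103.3),("v10",(540.7,258.7),66.5)):
    c=pickle.load(open(n+".pkl","rb"))["wrist"][0]
    T=np.array(c["T"]); print(n,T[:3,3],"yaw",np.degrees(np.arctan2(T[1,0],T[0,0])),T[2,0],T[2,2])
    fw=np.array([T[0,0],T[1,0],0]);fw/=np.linalg.norm(fw); lf=np.array([-fw[1],fw[0],0])
    for zb in (86,88):
        a=plane(c,*q,zb); b=plane(c,450.3,236.3,zs); d=a-b; print(a,b,"fwd",d@fw,"left",d@lf)
```

```text
v9 [ 444.34 -174.13  282.32] yaw 2.528775217377768 -0.0026992666034388268 -0.9481360521256492
[ 595.9  -248.03   86.  ] [ 522.26 -252.41  103.3 ] fwd 73.76303411877663 left 1.130829342006632
[ 594.35 -247.28   88.  ] [ 522.26 -252.41  103.3 ] fwd 72.2537493902275 left 1.9510806019078448
v10 [ 475.13 -168.59  245.8 ] yaw 2.9651878745871643 -0.00030659340292410676 -0.9484173443388993
[ 595.89 -248.25   86.  ] [ 554.23 -246.27   66.5 ] fwd 41.49859044787167 left -4.130580287062036
[ 594.38 -247.25   88.  ] [ 554.23 -246.27   66.5 ] fwd 40.04079770617225 left -3.0567776351774505
```

The ball stays at (595,-247.7) in every view. From here I need about 41 mm forward and 2.5 mm right. I'll slide in 2 mm lower.

Call:
{"name": "arm_command", "arguments": {
  "commands": [2.5,2,8,0,0,0,2.5,2,18,0,0,0,2.5,2,28,0,0,0,2.5,2,36,0,0,0,2.5,2,41,0,0,0,2.5,2,41,0,0,0,2.5,2,41,0,0,0,2.5,2,41,0,0,0,2.5,2,41,0,0,0]
}}

```text
clock: 11.8
ee_pos: [520.0, -252.3, 114.2]
eef_rot: [[0.048, -0.001, 0.999], [-0.999, -0.0, 0.048], [0.0, -1.0, -0.001]]
ft_force: [-0.6, -0.1, -5.8]
opening: 0.153
```

```bash
python3 snap.py v11 wrist side top
python3 - <<'E'
from h import *
import pickle
R=sense()["eef_rot"];print(np.degrees(np.arctan2(R[1,2],R[0,2])),sense()["opening"]*85.4,sense()["moment"])
p=pickle.load(open("v11.pkl","rb"))
crop(p["side"][1],260,140,160,120,4.5,"pics/v11a.png")
crop(p["wrist"][1],380,190,170,120,4.5,"pics/v11c.png")
E
```

```text
[ 520.39 -252.15  114.45] [-0.77 -0.11 -6.16] [-0.09  0.56  0.74  1.64 -0.41  1.11  0.81]
2.7832764997186996 12.689393406316208 [-0.01  0.   -0.04]
```

View pics/v11c.png

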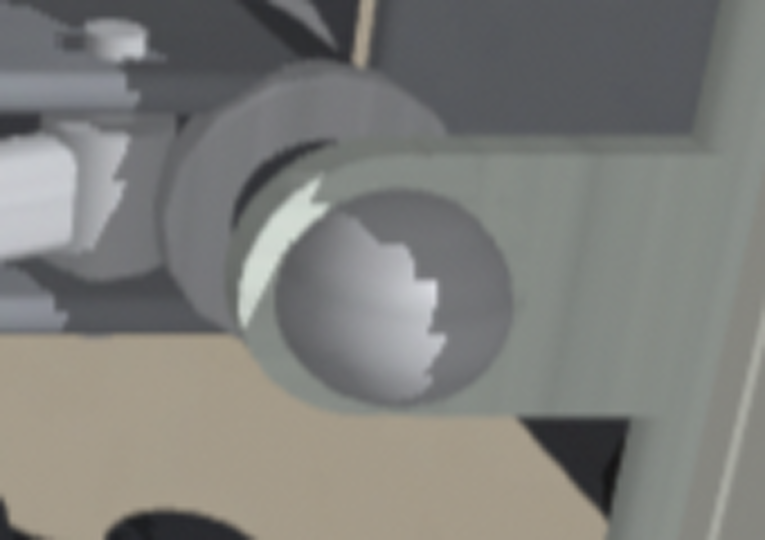

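View pics/v11a.png

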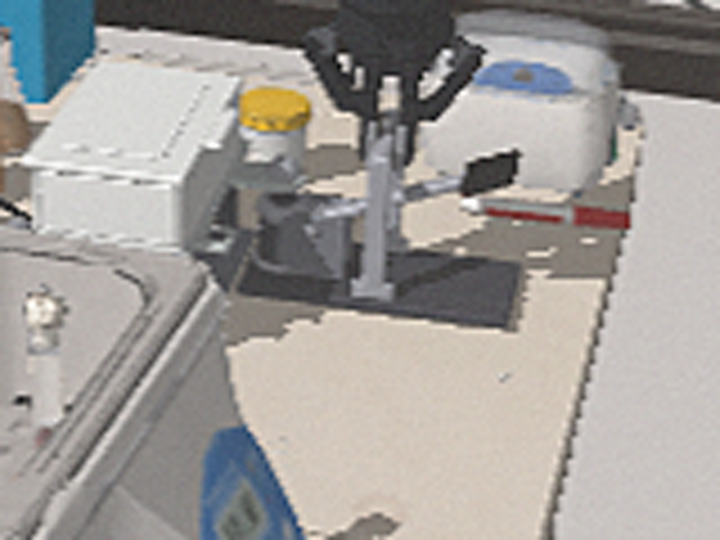

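Run:
```python
from h import *
import pickle
for n,q,zs in (("v11",(467.8,256),63.8),):
    c=pickle.load(open(n+".pkl","rb"))["wrist"][0]
    T=np.array(c["T"]); print(n,T[:3,3],"yaw",np.degrees(np.arctan2(T[1,0],T[0,0])))
    fw=np.array([T[0,0],T[1,0],0]);fw/=np.linalg.norm(fw); lf=np.array([-fw[1],fw[0],0])
    for zb in (86,87,88):
        a=plane(c,*q,zb); b=plane(c,450.3,236.3,zs); d=a-b; print(a,b,"fwd",d@fw,"left",d@lf)
    cor=[plane(c,*p,9) for p in [(464,150)]]; print(cor)
    # ear right/left edges
```

```text
v11 [ 515.62 -169.51  242.99] yaw 2.8578643894796354
[ 595.55 -248.16   86.  ] [ 594.29 -247.11   63.8 ] fwd 1.208210657492616 left -1.1101257657987957
[ 595.04 -247.66   87.  ] [ 594.29 -247.11   63.8 ] fwd 0.7247205076385866 left -0.5843875976707341
[ 594.53 -247.16   88.  ] [ 594.29 -247.11   63.8 ] fwd 0.24123035778467233 left -0.05864942954264965
[array([ 616.65, -205.01,    9.  ])]
```

It's aligned within 1 mm. I'll lower it to the bench.

Call:
{"name": "arm_command", "arguments": {
  "commands": [0.5,1.5,0.7,0,0,0,0.5,3,0.7,0,0,0,0.5,4,0.7,0,0,0,0.5,4.5,0.7,0,0,0,0.5,4.5,0.7,0,0,0,0.5,4.5,0.7,0,0,0]
}}

```text
clock: 12.45
ee_pos: [521.6, -252.9, 110.8]
eef_rot: [[0.049, 0.001, 0.999], [-0.999, -0.001, 0.049], [0.001, -1.0, 0.001]]
ft_force: [-2.2, 1.3, 2.2]
opening: 0.153
```

It's seated: the force went from -6 N to +2 N. I'll release to under 50 mm and check.

Call:
{"name": "arm_command", "arguments": {
  "commands": [0,0,0,0,0,0,0,0,0,0,0,0,0,0,0,0,0,0,0,0,0,0,0,0,0,0,0,0,0,0],
  "jaw": 45
}}

```text
clock: 12.87
ee_pos: [521.8, -252.5, 110.0]
eef_rot: [[0.049, 0.001, 0.999], [-0.999, -0.001, 0.049], [0.001, -1.0, 0.0]]
ft_force: [0.6, -0.3, 0.2]
opening: 0.526
```

```bash
python3 snap.py v12 wrist side
python3 - <<'E'
from h import *
import pickle
R=sense()["eef_rot"];print(np.degrees(np.arctan2(R[1,2],R[0,2])),sense()["opening"]*85.4,sense()["moment"])
p=pickle.load(open("v12.pkl","rb"))
crop(p["wrist"][1],380,190,170,120,4.5,"pics/v12c.png")
E
```

```text
[ 521.63 -252.5   109.9 ] [-0.51  0.51 -0.04] [-0.09  0.56  0.73  1.64 -0.41  1.1   0.81]
2.819416498439042 44.6435800362683 [-0.02 -0.   -0.01]
```

View pics/v12_wrist.png

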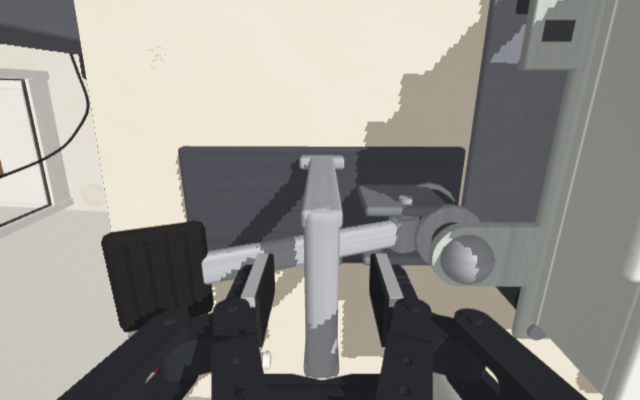

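View pics/v12c.png

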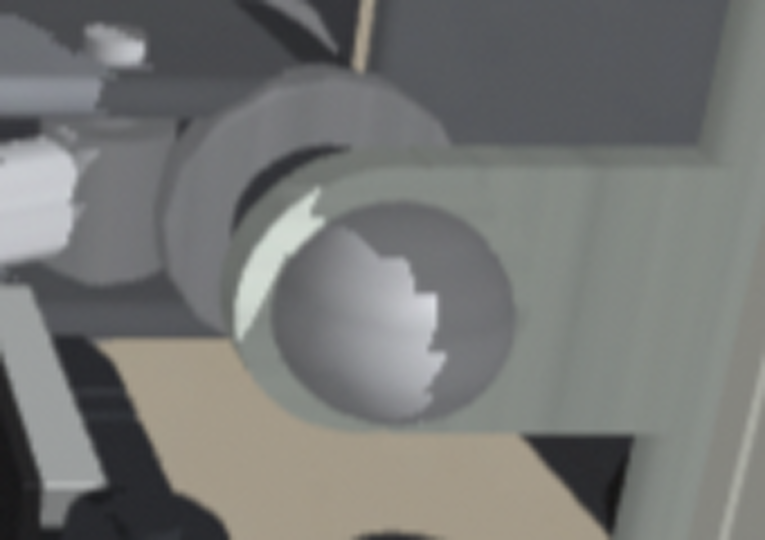

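Run:
```python
from h import *
import pickle
c=pickle.load(open("v12.pkl","rb"))["wrist"][0]
T=np.array(c["T"]);fw=np.array([T[0,0],T[1,0],0]);fw/=np.linalg.norm(fw); lf=np.array([-fw[1],fw[0],0])
a=plane(c,467.8,259.6,87);b=plane(c,450.3,236.6,60);print(a,b,(a-b)@fw,(a-b)@lf)
p=plane(c,156,275,105);s=sense();print(p,s["eef_rot"].T@(p-s["ee_pos"]))
```

```text
[ 595.12 -247.78   87.  ] [ 596.02 -247.35   60.  ] -0.919829191153582 -0.3843350616663437
[ 446.36 -253.44  105.  ] [ -2.77   4.88 -75.23]
```

Call:
{"name": "arm_command", "arguments": {
  "commands": [0,-20,0,0,0,0,0,-45,0,0,0,0,0,-70,0,0,0,0,0,-70,0,0,0,0,0,-70,0,0,0,0,0,-70,0,0,0,0]
}}

```text
clock: 13.47
ee_pos: [521.2, -252.1, 179.3]
eef_rot: [[0.049, -0.001, 0.999], [-0.999, 0.0, 0.049], [-0.0, -1.0, -0.001]]
ft_force: [-0.1, 0.3, 0.3]
opening: 0.527
```

```bash
python3 snap.py v13 wrist side
python3 - <<'E'
from h import *
import pickle
p=pickle.load(open("v13.pkl","rb"))
crop(p["side"][1],260,140,160,120,4.5,"pics/v13a.png")
crop(p["wrist"][1],370,170,170,120,4.5,"pics/v13c.png")
E
```

```text
[ 520.76 -251.73  178.43] [ 0.72 -0.3   0.77] [-0.11  0.5   0.77  1.55 -0.36  1.24  0.77]
```

View pics/v13_wrist.png

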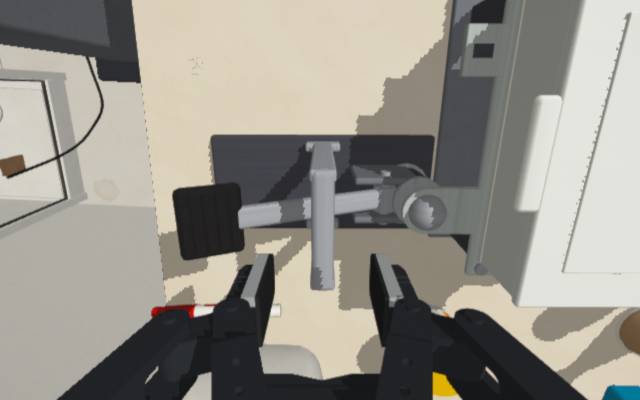

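View pics/v13a.png

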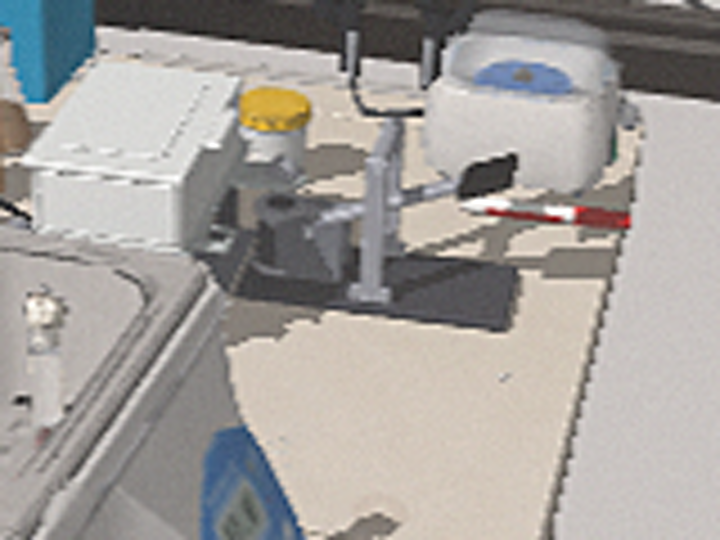

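View pics/v13c.png

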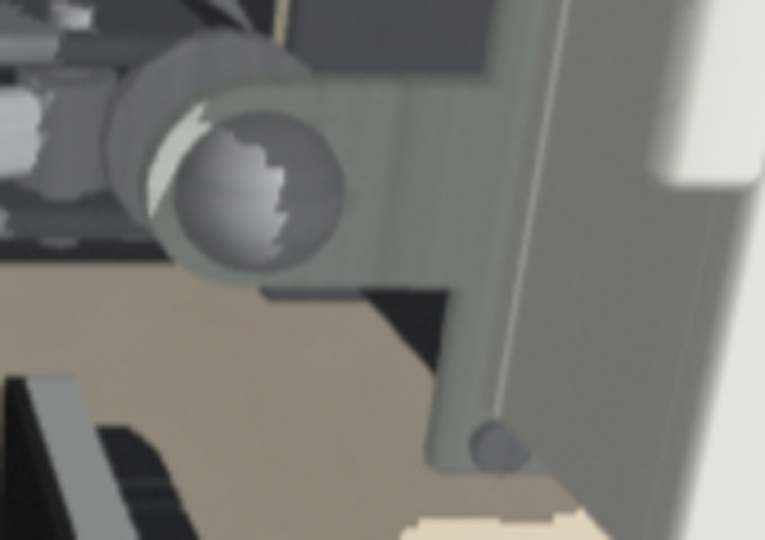

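The jack stands free with its saddle within 1 mm under the ball, and the pad is at (208,221) in the wrist view. I'll close the jaws and move over the pad.

Call:
{"name": "arm_command", "arguments": {
  "commands": [0,0,-25,0,0,0,-1,0,-50,0,0,0,-1.5,0,-74,0,0,0,-1.5,0,-74,0,0,0,-1.5,20,-74,0,0,0,-1.5,40,-74,0,0,0,-1.5,48,-74,0,0,0,-1.5,48,-74,0,0,0,-1.5,48,-74,0,0,0],
  "jaw": 0
}}

```text
clock: 14.32
ee_pos: [447.4, -254.5, 131.4]
eef_rot: [[0.049, -0.002, 0.999], [-0.999, -0.0, 0.049], [0.0, -1.0, -0.002]]
ft_force: [0.4, -0.9, -0.2]
opening: 0.001
```

```bash
python3 snap.py v14 wrist side
python3 - <<'E'
from h import *
import pickle
p=pickle.load(open("v14.pkl","rb"))
crop(p["side"][1],260,140,160,120,4.5,"pics/v14a.png")
E
```

```text
[ 448.22 -255.18  132.62] [-0.73 -0.06  0.68] [-0.12  0.41  0.79  1.79 -0.33  1.07  0.84]
```

View pics/v14_wrist.png

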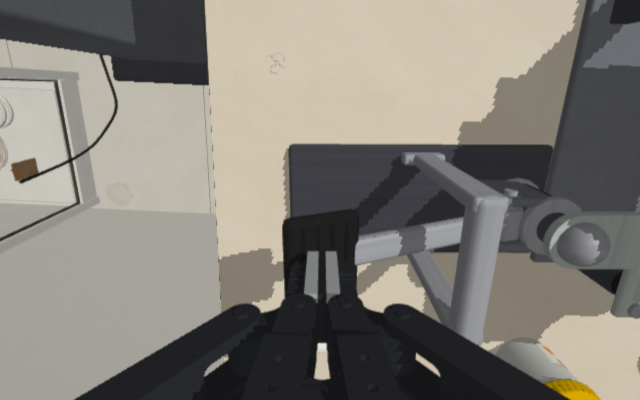

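View pics/v14a.png

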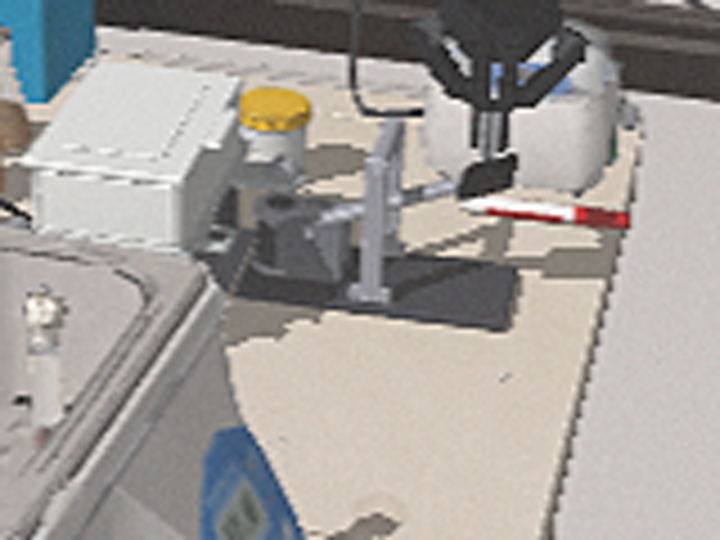

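The closed fingertips stand centred above the pad. First stroke: push down along the pad's arc.

Call:
{"name": "arm_command", "arguments": {
  "commands": [0,6,0,0,0,0,0,12,0,0,0,0,0,17,-1.5,0,0,0,0,22,-3,0,0,0,0,27,-5,0,0,0,0,32,-6.5,0,0,0,0,37,-8,0,0,0,0,42,-9,0,0,0,0,47,-10,0,0,0,0,52,-11,0,0,0,0,57,-11.5,0,0,0,0,61,-12,0,0,0,0,65,-12,0,0,0,0,65,-12,0,0,0,0,65,-12,0,0,0]
}}

```text
clock: 15.67
ee_pos: [436.3, -255.6, 67.4]
eef_rot: [[0.049, 0.002, 0.999], [-0.999, -0.001, 0.049], [0.001, -1.0, 0.002]]
ft_force: [0.5, 0.7, 5.9]
opening: -0.001
```

```bash
python3 snap.py v15 side wrist
python3 - <<'E'
from h import *
import pickle
p=pickle.load(open("v15.pkl","rb"))
crop(p["side"][1],240,130,180,130,4.4,"pics/v15a.png")
E
```

```text
[ 436.31 -255.62   67.5 ] [ 1.18 -0.27  6.18] [-0.07  0.48  0.74  1.89 -0.4   0.92  0.91]
```

View pics/v15_wrist.png

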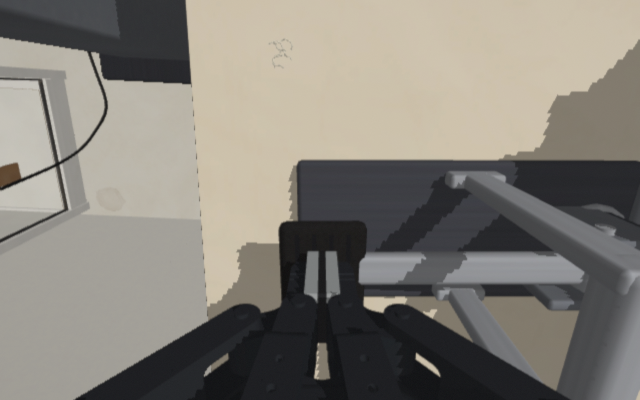

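View pics/v15a.png

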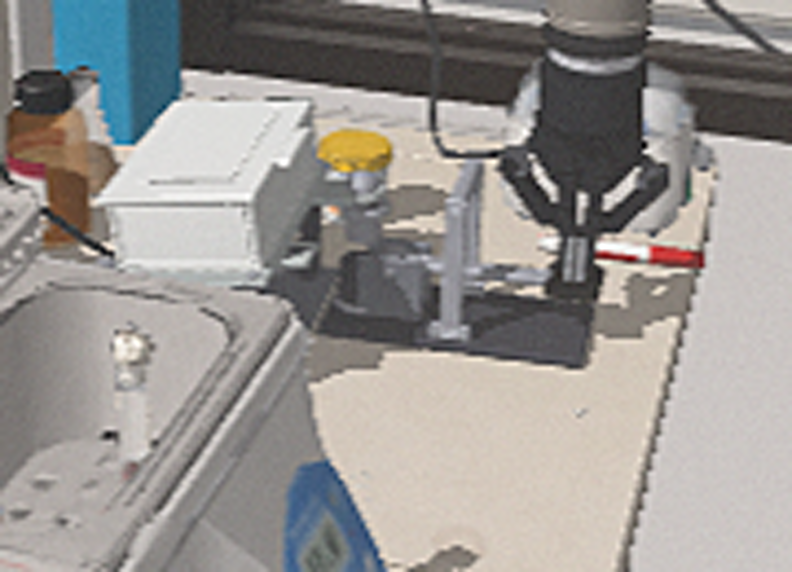

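The deck is tilting up and the handle is nearly level. I'll press on to the stop.

Call:
{"name": "arm_command", "arguments": {
  "commands": [0,2,0,0,0,0,0,4,0,0,0,0,0,6,0,0,0,0,0,6,0,0,0,0,0,6,0,0,0,0]
}}

```text
clock: 16.18
ee_pos: [436.3, -255.7, 62.8]
eef_rot: [[0.049, 0.002, 0.999], [-0.999, 0.0, 0.049], [-0.0, -1.0, 0.002]]
ft_force: [-2.5, 2.5, 14.5]
opening: 0.001
```

Call:
{"name": "arm_command", "arguments": {
  "commands": [0,2,0,0,0,0,0,2,0,0,0,0,0,2,0,0,0,0]
}}

```text
clock: 16.43
ee_pos: [436.4, -255.7, 61.8]
eef_rot: [[0.049, 0.003, 0.999], [-0.999, 0.001, 0.049], [-0.001, -1.0, 0.003]]
ft_force: [-4.6, 3.5, 23.3]
opening: -0.003
```

```bash
python3 snap.py v16 side wrist top
python3 - <<'E'
from h import *
import pickle
p=pickle.load(open("v16.pkl","rb"))
crop(p["side"][1],240,130,180,130,4.4,"pics/v16a.png")
E
```

```text
[ 436.35 -255.71   61.85] [-3.43  3.66 22.9 ] [-0.06  0.49  0.74  1.89 -0.41  0.91  0.92]
```

View pics/v16a.png

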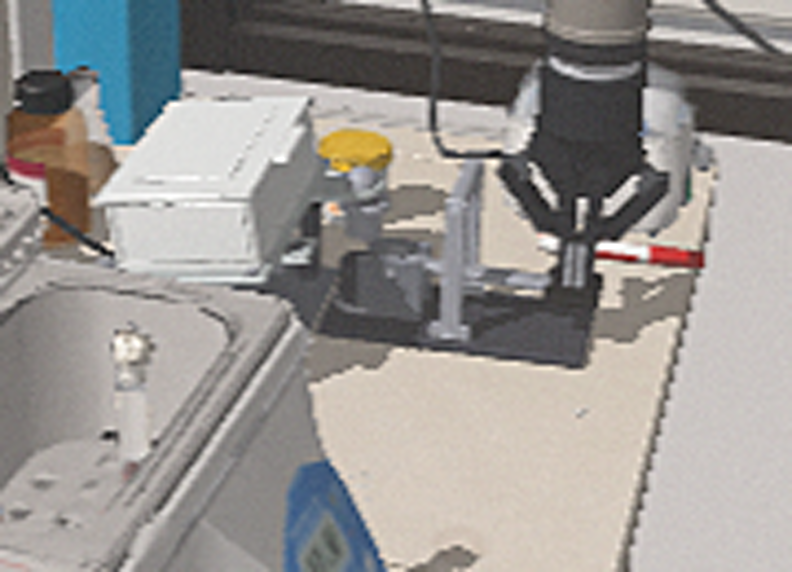

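It's hard at the stop (23 N, 1 mm of give) and the deck is clearly raised. I'll let the handle come back up along its arc and then clear of the pad.

Call:
{"name": "arm_command", "arguments": {
  "commands": [0,-4,0,0,0,0,0,-8,0,0,0,0,0,-13,0.5,0,0,0,0,-18,1.5,0,0,0,0,-23,2.5,0,0,0,0,-28,3.5,0,0,0,0,-33,5,0,0,0,0,-38,6.5,0,0,0,0,-43,8.5,0,0,0,0,-48,10,0,0,0,0,-53,11.5,0,0,0,0,-58,12,0,0,0,0,-63,12,0,0,0,0,-73,12,0,0,0,0,-85,12,0,0,0,0,-85,12,0,0,0,0,-85,12,0,0,0]
}}

```text
clock: 18.0
ee_pos: [447.7, -254.7, 144.5]
eef_rot: [[0.049, 0.001, 0.999], [-0.999, -0.0, 0.049], [0.0, -1.0, 0.001]]
ft_force: [0.1, 0.2, 0.3]
opening: -0.003
```

```bash
python3 snap.py v17 side wrist top
python3 - <<'E'
from h import *
import pickle
p=pickle.load(open("v17.pkl","rb"))
crop(p["side"][1],240,130,180,130,4.4,"pics/v17a.png")
crop(p["top"][1],280,110,150,110,5,"pics/v17b.png")
E
```

```text
[ 446.99 -254.12  143.23] [ 0.12 -0.44 -0.36] [-0.13  0.4   0.8   1.78 -0.32  1.1   0.83]
```

View pics/v17_wrist.png

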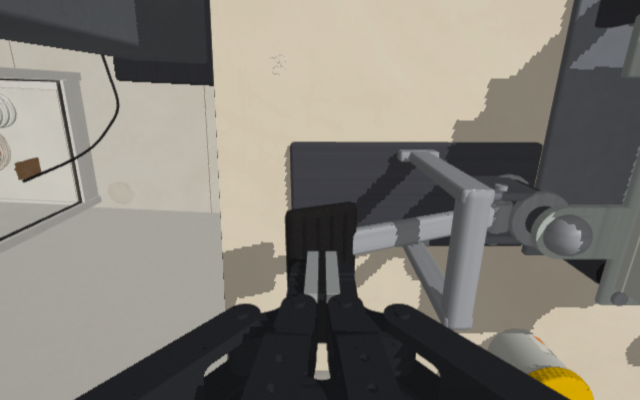

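View pics/v17a.png

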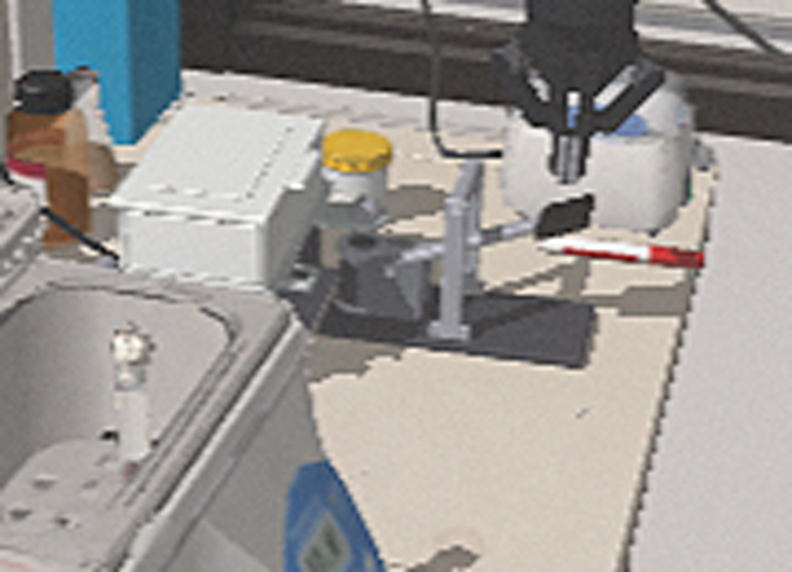

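View pics/v17b.png

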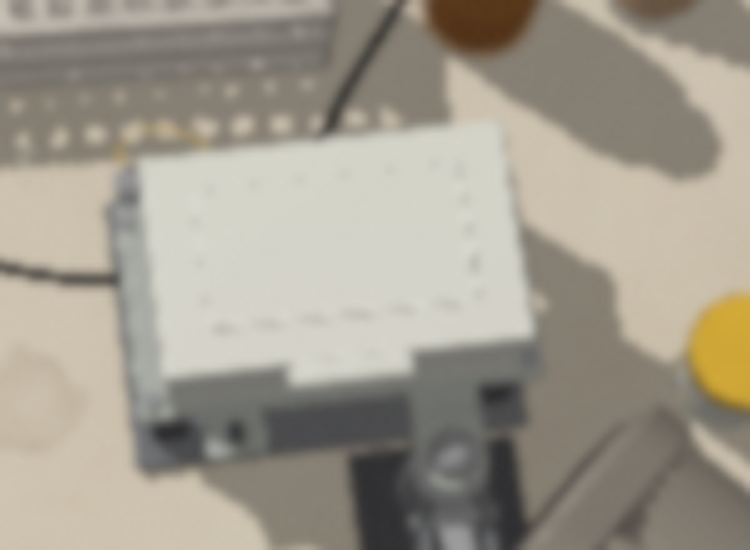

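Run:
```python
from h import *
import pickle
for n,q,r,b in (("v14",(552,146),(291,146),(580,242)),("v17",(542,143.5),(292,143.5),(565,235)),("v13",(433,136.5),(212,136.5),(427.5,211.5))):
    c=pickle.load(open(n+".pkl","rb"))["wrist"][0]
    print(n,plane(c,*q,9),plane(c,*r,9),plane(c,*b,87))
```

```text
v14 [ 616.23 -203.3     9.  ] [ 421.75 -213.28    9.  ] [ 592.7  -246.23   87.  ]
v17 [ 616.77 -203.23    9.  ] [ 421.56 -213.19    9.  ] [ 593.26 -247.45   87.  ]
v13 [ 616.48 -203.99    9.  ] [ 421.88 -213.93    9.  ] [ 594.71 -246.86   87.  ]
```

The jack hasn't moved, the handle is fully up, the deck is back level and the lid is shut. Second stroke.

Call:
{"name": "arm_command", "arguments": {
  "commands": [0,12,0,0,0,0,0,20,0,0,0,0,0,25,0,0,0,0,0,30,-1.5,0,0,0,0,35,-3,0,0,0,0,40,-5,0,0,0,0,45,-6.5,0,0,0,0,50,-8,0,0,0,0,55,-9,0,0,0,0,60,-10,0,0,0,0,65,-11,0,0,0,0,70,-11.5,0,0,0,0,74,-12,0,0,0,0,78,-12,0,0,0,0,81,-12,0,0,0,0,83,-12,0,0,0,0,83,-12,0,0,0,0,83,-12,0,0,0]
}}

```text
clock: 19.65
ee_pos: [436.4, -255.0, 62.8]
eef_rot: [[0.049, 0.002, 0.999], [-0.999, 0.001, 0.049], [-0.001, -1.0, 0.002]]
ft_force: [-3.3, 2.8, 15.5]
opening: 0.001
```

Call:
{"name": "arm_command", "arguments": {
  "commands": [0,1.5,0,0,0,0,0,1.5,0,0,0,0,0,1.5,0,0,0,0,0,1.5,0,0,0,0]
}}

```text
clock: 19.98
ee_pos: [436.4, -255.1, 62.1]
eef_rot: [[0.049, 0.003, 0.999], [-0.999, 0.002, 0.049], [-0.002, -1.0, 0.003]]
ft_force: [-4.5, 4.7, 21.2]
opening: 0.002
```

```bash
python3 snap.py v18 side wrist top
python3 - <<'E'
from h import *
import pickle
p=pickle.load(open("v18.pkl","rb"))
crop(p["side"][1],240,130,180,130,4.4,"pics/v18a.png")
crop(p["top"][1],210,90,240,160,3.3,"pics/v18b.png")
E
```

```text
[ 436.43 -255.1    62.09] [-4.71  4.5  20.8 ] [-0.06  0.49  0.74  1.89 -0.41  0.91  0.92]
```

View pics/v18a.png

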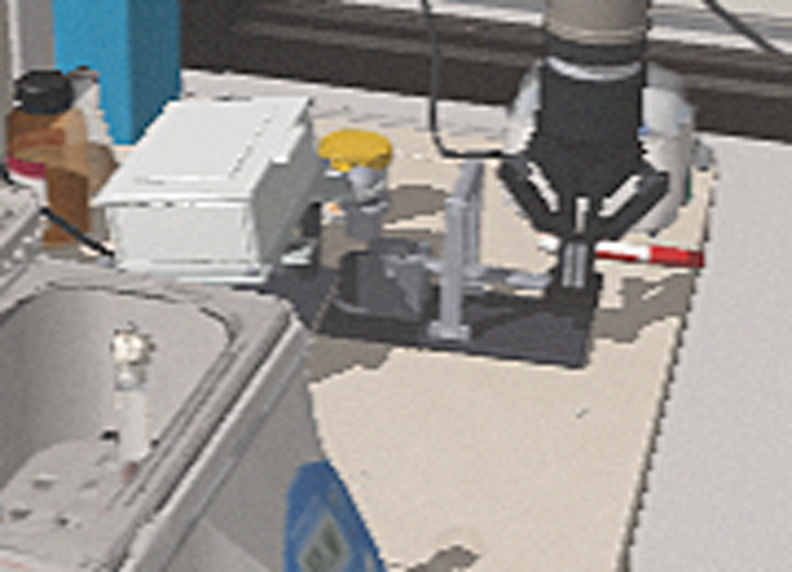

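View pics/v18b.png

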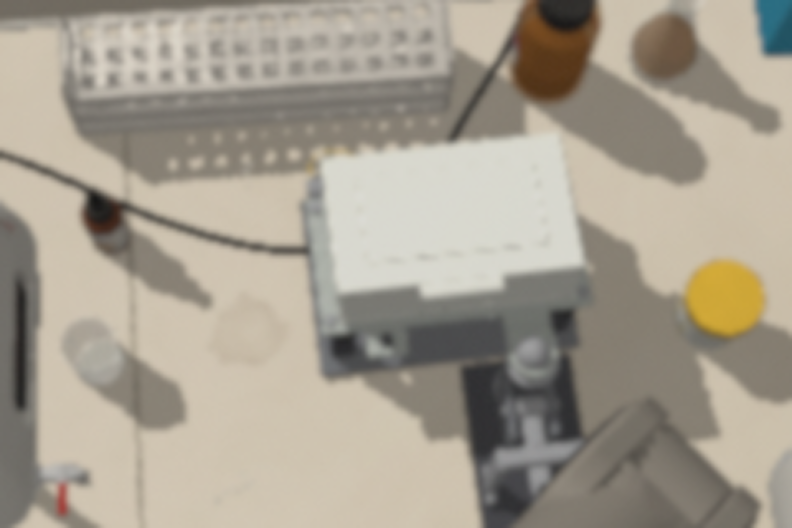

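View pics/v18_wrist.png

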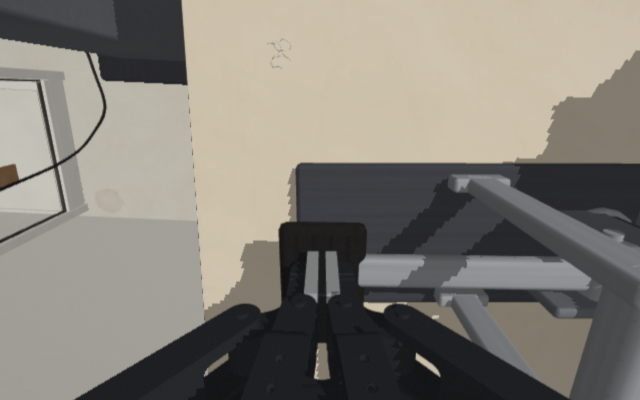

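The handle is level at its stop, the deck is raised with the ball on the saddle, the lid is shut, and the beaker, dropper, cup and marker are where they were. Handing in while still holding the handle down.

Run:
```python
from rig import ticket, sense
print(ticket.job_done()); s=sense(); print(s["clock"],s["ft_force"],s["ee_pos"])
```

```text
the job is handed in; nothing more can be done
None
the job is handed in; nothing more can be done
```

The job is handed in at about 20 s, with the arm still holding the handle down and the deck raised on the jack.

- **Lid:** I pressed the lip down until it stopped, at 142 mm with 14 N. Every later picture shows it shut.
- **Jack:** I set it flat on the bench with the saddle within about 1 mm of the lift ball, and let go of it.
- **First stroke:** I pushed the handle fully down to its stop (23 N), then let it come all the way up. The deck settled level again, and the jack's base had not shifted by more than 1 mm.
- **Second stroke:** I pushed it to the stop again and held it there at 21 N.
- **Last pictures:** The handle is level, the ball is on the saddle and the deck is tilted up. The beaker, dropper, cup and marker look undisturbed.

**Disagreements:** While approaching the deck, two estimates of the jack's sideways position differed by about 4 mm, because I took one picture before the arm had settled. I measured again at the deck and corrected it before lowering the jack. No other check failed, but I judged the final tilt by eye and did not measure the angle.

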